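# Turn a cooler in its sloping mount to face its socket and press it home

### The job

The round cooler on the sloping mainboard has been set down the wrong way round. Without lifting it out of its mount, turn it until its white plug faces the white socket on the board, then press it down fully home, so that it sits flat; let go of it and leave the other things on the desk where they are.

Things in the scene. Friction and masses are not known exactly. Their poses are not given: they have to be found in the camera images.
- board: Small dark green mainboard, 190 x 180 mm, fixed on a steel stand, its face sloping 30 degrees. Origin: centre of its round mount, on the board's top face, 85 mm above the desk. z = the board's normal (30 degrees from vertical), x = level, from the mount's centre to the white socket, y = uphill. Other fittings on the board stand at most 30 mm above its face and over 60 mm from the mount's axis.
- mount (a point): Centre of the mount's mouth, 14 mm above the board's face. The mount: grey ring wall, 92 mm inside, 100 outside, 14 high, 1 mm play round the cooler's base. In it: three ridges 5 mm high, each with one gap, that let the cooler's feet down only when plug faces socket within about 4 degrees; and a stiff pad under the base that yields only to a push of about 10 N, then stays down.
- cooler: Loose round cooler, 300 g, in the mount: copper base disc 90 mm across, 6 mm thick, on three 6 mm feet, under an upright finned cylinder. Origin: on its axis in the plane of its feet; z = its axis, away from the board; x = towards its plug. At the start it stands on the ridges (origin 5 mm above the board's face), its plug 100 to 180 degrees away from the socket; home, its origin meets the board's.
- grip (a point): On the cooler's axis, 50 mm above the foot plane: middle of the place to grip. The finned aluminium cylinder with a black fan on top is 50 mm across and reaches from 12 to 68 mm above the foot plane; any grip direction. It turns either way without a stop. Pushed along its axis (15 to 20 N on its top) it stops hard on the ridges if not facing, else goes 5 mm down.
- plug (a point): Outer end of the cooler's white plug block, 58 mm from the cooler's axis, 13.5 mm above the foot plane. The block is 14 mm wide, lies on the base disc and sticks out radially from 28 to 58 mm from the axis; its top is 25 mm above the foot plane.
- socket (a point): Mouth of the white socket (12 x 18 mm, 20 mm high) fixed on the board beside the mount, 63 mm from the mount's axis, 13.5 mm above the board's face. With the cooler home the plug's end is 5 mm from it.
- drive: Bystander on the desk: hard drive, aluminium block 147 x 101 x 26 mm. Origin: centre of its underside.
- fan: Bystander on the desk: square black case fan, 92 x 92 x 25 mm. Origin: centre of its underside.
- dish: Bystander on the desk: round steel dish with screws, 90 mm across, 22 mm high. Origin: centre of its underside.
- mug: Bystander on the desk: white mug, 80 mm across, 95 mm high. Origin: centre of its underside.
- card: Bystander on the desk: green expansion card lying flat, 160 x 110 mm, 18 mm high. Origin: centre of its underside.
- screwdriver: Bystander on the desk: screwdriver with black handle, lying. Origin: centre of its underside.
There are look-alikes about, which are no part of the job. Leave any blue look-alike of the cooler alone.

How it is judged:
By the outcome, as a careful person would: the job done as asked, in the order asked, and still so for the second after the job is handed in, with the robot touching nothing.
It also fails if it takes over 54 s, if anything falls off the work surface, if the arm or the gripper's body presses on something with over 40 N, if the wrist force passes 120 N, or if a joint passes its speed limit or range.

### The arm

A 7-joint arm with a two-finger parallel gripper is mounted at the origin on the work surface. World frame = base frame: x ahead of the robot, y to its left, z up, the work surface at z = 0. Lengths are in m, angles in rad, forces in N, time in s.
With the tool pointing down it reaches from about 0.425 to 0.875 m from the base axis. Payload 8.4 kg.
Tool frame: the origin (TCP) lies midway between the tips of the shut fingers; the grasp point (between the pads) lies 19 mm behind it; z points along the fingers, y is the direction in which the jaws open and shut (so a half turn about z gives the same grasp; the last joint's range is limited). The gripper opens to 85 mm and grips with 20 to 120 N. Pads are 22 mm wide; open, the fingers measure 114 mm over their backs; the gripper's body (76 mm by 85 mm) begins 54 mm behind the grasp point. The pads swing forward as they close: fully open they stand 13 mm farther back than shut.
Start: joints at [1.146, 0.333, 0.04, 1.465, -0.013, 1.343, -0.059], TCP at [0.208, -0.616, 0.231] pointing down, gripper open.
Joint ranges: [-2.58, 2.58], [-0.38, 2.09], [-1.3, 1.39], [0.25, 2.4], [-1.5, 4.64], [0.08, 2.09], [-2.65, 2.65]. Speed limits (rad/s): [2.22, 2.22, 2.79, 2.79, 3.14, 3.14, 3.14].

### API

Orientations are given as a rotation vector (axis times angle).
In Python, from plant import arm, vision, ticket gives the robot as it stands. The module is installed in compiled form; this text tells all that it offers.
- The arm moves only by the tool jog_arm, never from a script. Its argument "increments" is a list that holds one entry, the list of rows, each a list of 5 numbers: the closure, from 0 (fully open) to 1 (shut), then the shift along the tool's x, y, z in mm, then the turn about the tool's z in degrees. A call has 1 to 8 rows; each row is the pose to reach, as a shift and turn from the pose measured when the call began, along the tool's axes at that moment; what a row does not reach only later rows make up. A row lasts 1/10 s, in which the tool goes at most 50 mm and 8.59 degrees, less where a joint would pass 70% of its speed; a pose out of reach is approached as far as the arm can. A call with a gripper value outside its range is refused whole. The fingers move at their own pace and stop on an object; the grip force is fixed at half the most. Time passes only in rows, so rows that repeat a pose let the fingers close. It gives the time, the measured TCP pose, the force and the opening at its end, in the units of the state.
- arm.read_state(): the state, without advancing time (a new reading comes with each control period).
- vision.get_image(name): name is "side" or "top"; returns (picture, depth): 384x512x3 uint8, red, green, blue; 384x512 float32, m along the optical axis (not along the pixel's ray), 0 where there is no reading.
- vision.camera_params(name): a dict with "fovy" (degrees; the focal length in pixels is half the picture's height over the tangent of half this angle, whatever the lens; pixels are square), "cx", "cy" (the principal point, pixels), "rvec" (rotation vector, rad) and "tvec" (3), from world to camera coordinates, as OpenCV has them. Camera axes: x right, y down, z forward; pixel columns grow to the right and rows downward; lengths in m; the calibration is good to about 2 mm. A picture is of the moment at which its call begins. camera_params takes no time and is no camera call.
- ticket.hand_in(): hands the job in, once; it reports no verdict.
The state is a dict: "time": time; "joints": joint angles; "qd": joint speeds; "effort": joint torques, N m; "position": TCP position; "eef_rot": TCP orientation; "ft_force": force on the tool from outside, world axes, zero at the start; "ft_torque": the same for the moment, N m; "opening": finger opening in m.
Only numpy, scipy, OpenCV 4.12 (cv2) and the standard library are available. Lean on these libraries where they do the work, as an engineer would, in place of code of your own. Each camera call takes 0.05 s, during which the arm holds its last target. There are 200 camera calls.

## Working session

There is one attempt and no reset: what is moved stays moved. The work goes in short steps, Python scripts to look and compute and a tool call to move; the robot and the scene stay as the last step left them, time stands still between calls to the robot, and variables do not carry over. Pictures are saved under pics/ and viewed, about 8 in all and at most 12, crops included, and the job is handed in when it is done.

Besides the shell and the picture viewer there is one more tool, called after "Call:" as name(argument=value, ...) on one line, values as JSON. jog_arm: Moves the arm, as the interface text tells. Its arguments: {"type":"object","properties":{"increments":{"type":"array","items":{"type":"array","items":{"type":"array","items":{"type":"number"}}}}},"required":["increments"]}

```bash
mkdir -p pics; cat > h.py <<'E'
import numpy as np, cv2
from scipy.spatial.transform import Rotation as R
from plant import arm, vision, ticket
def cam(n):
    p=vision.camera_params(n); f=192/np.tan(np.radians(p['fovy']/2))
    return f,p['cx'],p['cy'],R.from_rotvec(np.ravel(p['rvec'])).as_matrix(),np.ravel(p['tvec']),p
def world(n,u,v,d):
    f,cx,cy,M,t,_=cam(n); return M.T@(np.array([(u-cx)/f*d,(v-cy)/f*d,d])-t)
def pix(n,P):
    f,cx,cy,M,t,_=cam(n); c=M@np.asarray(P)+t; return np.array([cx+f*c[0]/c[2],cy+f*c[1]/c[2]])
def snap(n,tag):
    im,d=vision.get_image(n); np.savez(f'{tag}.npz',im=im,d=d); cv2.imwrite(f'pics/{tag}.png',im[:,:,::-1]); return im,d
def crop(tag,u0,v0,u1,v1,s,out):
    im=np.load(f'{tag}.npz')['im'][v0:v1,u0:u1,::-1]; cv2.imwrite(f'pics/{out}.png',cv2.resize(im,None,fx=s,fy=s,interpolation=cv2.INTER_CUBIC))
E
python3 - <<'E'
from h import *
for n in('side','top'): 
    im,d=snap(n,n+'0'); print(n,cam(n)[5])
a=cv2.imread('pics/side0.png');b=cv2.imread('pics/top0.png')
print(arm.read_state())
E
```

```text
side {'fovy': 45.49926476061147, 'cx': 254.26885839300172, 'cy': 185.46333718947832, 'rvec': array([ 0.14267017, -2.80796137,  1.31764156]), 'tvec': array([0.54471112, 0.08455092, 1.2668024 ])}
top {'fovy': 49.943622189693684, 'cx': 254.92047161990646, 'cy': 195.18761088009032, 'rvec': array([ 2.12399532, -2.13881491,  0.22760274]), 'tvec': array([0.03187299, 0.55083092, 1.12381885])}
{'time': 0.1, 'joints': array([ 1.14578212,  0.33385688,  0.03988386,  1.46619234, -0.01337899,
        1.34328219, -0.05847381]), 'qd': array([ 1.76303137e-03, -2.64621197e-03, -1.18615576e-03, -3.36783387e-03,
       -7.93029328e-04, -6.19091511e-04,  7.77360255e-05]), 'effort': array([ 3.41915271e-03, -6.60017467e+01,  1.36982359e+00, -4.06471002e+01,
        1.70349155e-02,  9.07003036e-03, -3.81232121e-05]), 'position': array([ 0.20788368, -0.61542717,  0.23049494]), 'eef_rot': array([-3.09858674e+00, -5.09303464e-01,  5.63897181e-04]), 'ft_force': array([-0.23153162, -0.80418647,  0.2584656 ]), 'ft_torque': array([0.01072086, 0.00027642, 0.00879375]), 'opening': 0.08569612174823946}
```

View pics/top0.png

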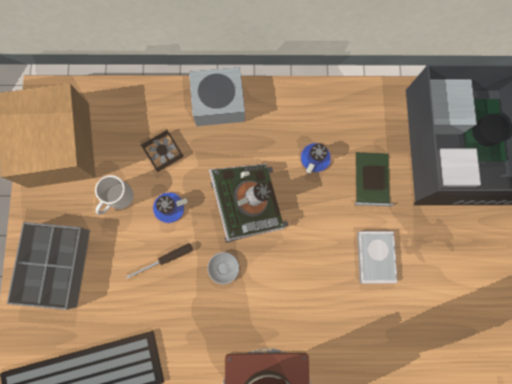

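View pics/side0.png

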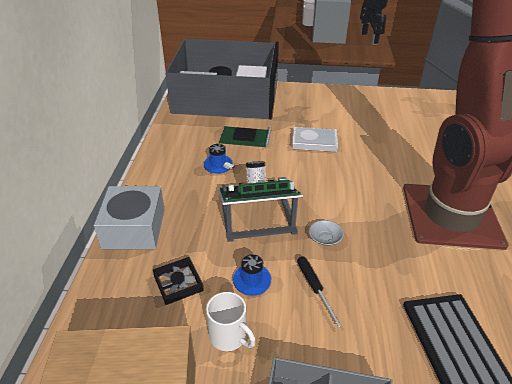

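Candidates in the top view are the blue-based coolers on the desk at (170,206) and (316,157), and the copper-based one on the green board at (258,195). The copper one on the sloping board fits the description. I'll confirm it in a crop.

```bash
python3 - <<'E'
from h import *
crop('top0',200,155,300,250,6,'topc')
d=np.load('top0.npz'); D=d['d']
# board plane fit
v,u=np.mgrid[160:245,205:292]
P=np.array([world('top',a,b,D[b,a]) for a,b in zip(u.ravel(),v.ravel())])
im=d['im'][160:245,205:292].reshape(-1,3).astype(int)
g=(im[:,1]>im[:,0]+8)&(im[:,1]>im[:,2]+8)&(P[:,2]>.02)
Q=P[g]
for _ in range(5):
    c=Q.mean(0); n=np.linalg.svd(Q-c)[2][2]; n*=np.sign(n[2]); r=(Q-c)@n; Q=Q[abs(r)<max(.003,1.0*r.std())]
print(len(Q),c,n,np.degrees(np.arccos(n[2])))
h=(P-c)@n
hh=np.full(P.shape[0],0); 
for lo,hi in((.05,.1),(.06,.09)):
    s=(h>lo)&(h<hi); print(lo,hi,s.sum(),P[s].mean(0),P[s].min(0),P[s].max(0))
E
```

```text
Traceback (most recent call last):
  File "h.py", line 8, in world
    f,cx,cy,M,t,_=cam(n); return M.T@(np.array([(u-cx)/f*d,(v-cy)/f*d,d])-t)
                  ~~~^^^
  File "h.py", line 5, in cam
    p=vision.camera_params(n); f=192/np.tan(np.radians(p['fovy']/2))
ValueError: time passes only in moves, steps and waits
```

View pics/topc.png

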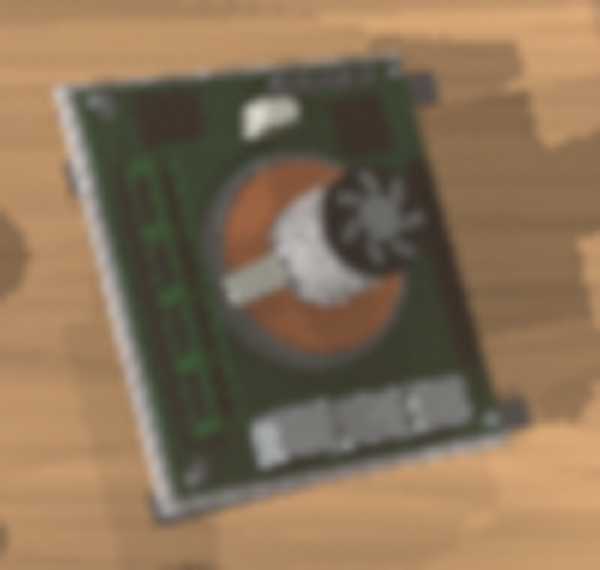

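```bash
python3 - <<'E'
s=open('h.py').read()
s=s.replace("def cam(n):\n    p=vision.camera_params(n);","from functools import lru_cache\n@lru_cache\ndef cam(n):\n    p=vision.camera_params(n);")
s+='''
def cloud(tag,n,u0,v0,u1,v1):
    z=np.load(tag+'.npz'); v,u=np.mgrid[v0:v1,u0:u1]; v=v.ravel();u=u.ravel(); d=z['d'][v,u]
    f,cx,cy,M,t,_=cam(n); P=(np.c_[(u-cx)/f*d,(v-cy)/f*d,d]-t)@M
    return P,z['im'][v,u].astype(int),u,v
'''
open('h.py','w').write(s)
E
python3 - <<'E'
from h import *
P,im,u,v=cloud('top0','top',203,158,294,247)
g=(im[:,1]>im[:,0]+8)&(im[:,1]>im[:,2]+8)&(P[:,2]>.02)
Q=P[g]
for _ in range(8):
    c=Q.mean(0); n=np.linalg.svd(Q-c)[2][2]; n*=np.sign(n[2]); r=(Q-c)@n; Q=Q[abs(r)<max(.003,1.5*r.std())]
print(len(Q),c,n,np.degrees(np.arccos(n[2])))
y=np.array([0,0,1])-n[2]*n; y/=np.linalg.norm(y); x=np.cross(y,n)
print('x',x,'y',y)
h=(P-c)@n
cu=(im[:,0]>im[:,2]+50)&(abs(h)<.03)&(P[:,2]>.04)
q=np.c_[(P-c)@x,(P-c)@y,h]*1e3
for nm,s in(('copper',cu&(h>.004)),('top',(h>.062)&(h<.09)),('white',(im.min(1)>150)&(h>.008)&(h<.035))):
    print(nm,s.sum(),q[s].mean(0),q[s].min(0),q[s].max(0))
s=(im.min(1)>150)&(h>.008)&(h<.035)
for a in np.c_[u,v,q.round()][s]: print(a.astype(int),end=' ')
np.savez('b.npz',c=c,n=n,x=x,y=y)
E
```

```text
59 [0.50973299 0.09618239 0.18275789] [ 0.2288683  -0.97345638  0.00140856] 89.9192953912483
x [9.73457343e-01 2.28868525e-01 5.42101086e-20] y [-3.22375204e-04  1.37117374e-03  9.99999008e-01]
copper 13 [ 22.22120916 -64.38242933  27.88891878] [ 12.31715849 -68.18959009  25.21319329] [ 34.93179125 -61.19754943  29.85138479]
top 896 [   0.43065    -104.66973878   75.87239606] [-123.30540377 -187.98807829   62.02502894] [156.63366329 -20.39483317  89.99045004]
white 16 [-67.84439074 -62.24729617  22.69565506] [-75.10706639 -67.51810294  19.59793334] [-60.59756014 -56.96490479  25.92926197]
[243 226 -61 -66  21] [244 226 -62 -62  23] [245 226 -63 -57  26] [243 227 -63 -64  20] [244 227 -64 -62  23] [245 227 -65 -57  25] [243 228 -66 -66  20] [244 228 -67 -64  22] [245 228 -68 -57  25] [244 229 -69 -65  22] [245 229 -70 -60  24] [244 230 -72 -65  21] [245 230 -73 -60  23] [246 230 -73 -60  26] [244 231 -74 -68  20] [245 231 -75 -63  23]
```

```bash
cat > fit.py <<'E'
from h import *
P,im,u,v=cloud('top0','top',203,158,294,247)
poly=np.array([(62,90),(393,68),(500,438),(168,505)],np.float32)/6+[200,155]
ins=np.array([cv2.pointPolygonTest(poly.astype(np.float32),(float(a),float(b)),False)>0 for a,b in zip(u,v)])
A=P[ins]; best=(0,)
rng=np.random.default_rng(0)
for _ in range(3000):
    a,b,c=A[rng.choice(len(A),3,False)]; n=np.cross(b-a,c-a); n/=np.linalg.norm(n)+1e-12; n*=np.sign(n[2])
    if abs(np.degrees(np.arccos(n[2]))-30)>4: continue
    k=(abs((A-a)@n)<.002).sum()
    if k>best[0]: best=(k,a,n)
k,a,n=best; Q=A[abs((A-a)@n)<.003]
c=Q.mean(0); n=np.linalg.svd(Q-c)[2][2]; n*=np.sign(n[2])
print(k,len(A),c,n,np.degrees(np.arccos(n[2])))
y=np.array([0,0,1])-n[2]*n; y/=np.linalg.norm(y); x=np.cross(y,n)
h=(P-c)@n*1e3
q=np.c_[(P-c)@x*1e3,(P-c)@y*1e3,h]
ok=P[:,2]>.04
cu=(im[:,0]>im[:,2]+40)&(h>5)&(h<16)&ok&ins
for nm,s in(('copper',cu),('fan',(h>66)&(h<80)&ok),('white',(im.min(1)>130)&(h>12)&(h<35)&ok)):
    print(nm,s.sum(),q[s].mean(0).round(1),q[s].min(0).round(1),q[s].max(0).round(1))
s=cu; (cx,cy),r=cv2.minEnclosingCircle(q[s][:,:2].astype(np.float32)); print('copper circ',cx,cy,r)
s=(h>66)&(h<80)&ok; (fx,fy),fr=cv2.minEnclosingCircle(q[s][:,:2].astype(np.float32)); print('fan circ',fx,fy,fr)
s=(im.min(1)>110)&(h>12)&(h<35)&ok
for a in np.c_[u,v,q.round()][s]: print(a.astype(int).tolist(),end=' ')
np.savez('b.npz',c=c,n=n,x=x,y=y)
E
python3 fit.py
```

```text
1016 3748 [0.53138784 0.05363026 0.08910129] [ 0.12312459 -0.47851381  0.86940489] 29.610442422243036
copper 115 [-5.3 -5.5 14.8] [-43.4 -55.7   7.9] [47.  33.7 16. ]
fan 254 [ 0.3 -7.3 72.8] [-23.9 -33.7  66. ] [24.2 16.8 77.1]
white 114 [-3.5 14.1 24.5] [-87.1 -44.1  13.1] [75.5 46.2 34.8]
copper circ 0.8454301357269287 -11.49418830871582 46.83060836791992
fan circ 1.1596367359161377 -9.699435234069824 26.592815399169922
[247, 171, 76, -16, 19] [242, 172, 76, -1, 16] [243, 172, 73, 0, 22] [244, 172, 74, -6, 17] [245, 172, 74, -8, 19] [246, 172, 74, -12, 18] [247, 172, 73, -15, 19] [248, 172, 72, -16, 21] [241, 173, 73, 2, 14] [242, 173, 72, 1, 17] [243, 173, 71, -1, 19] [244, 173, 71, -3, 21] [245, 173, 70, -5, 22] [246, 173, 71, -12, 17] [247, 173, 70, -12, 21] [248, 173, 69, -15, 22] [242, 174, 69, 2, 17] [243, 174, 68, 2, 22] [244, 174, 69, -5, 17] [245, 174, 68, -8, 17] [246, 174, 67, -9, 20] [247, 174, 67, -13, 20] [248, 174, 67, -16, 19] [243, 175, 66, 0, 18] [244, 175, 66, -3, 19] [245, 175, 65, -6, 19] [246, 175, 65, -9, 19] [247, 175, 65, -13, 17] [242, 176, 65, 1, 13] [24
[... 5590 characters left out ...]
9, 20] [246, 228, -80, 37, 22] [247, 228, -80, 31, 18] [248, 228, -80, 29, 19] [249, 228, -81, 25, 19] [250, 228, -82, 24, 21] [251, 228, -82, 20, 19] [252, 228, -83, 18, 21] [253, 228, -83, 15, 21] [254, 228, -83, 10, 18] [255, 228, -84, 9, 21] [257, 228, -85, 0, 16] [258, 228, -85, -3, 18] [245, 229, -81, 38, 18] [246, 229, -81, 34, 16] [247, 229, -83, 35, 23] [248, 229, -83, 30, 19] [249, 229, -84, 27, 20] [250, 229, -84, 24, 20] [251, 229, -85, 21, 20] [252, 229, -85, 20, 23] [257, 229, -87, -1, 14] [258, 229, -88, -3, 15] [245, 230, -84, 38, 17] [246, 230, -84, 36, 19] [247, 230, -85, 33, 19] [248, 230, -86, 32, 22] [245, 231, -86, 37, 14] [246, 231, -87, 37, 20] [247, 231, -88, 34, 19]
```

```bash
cat > plan.py <<'E'
from h import *
b=np.load('b.npz'); az=np.arctan2(b['n'][1],b['n'][0])
n=np.array([.5*np.cos(az),.5*np.sin(az),np.cos(np.pi/6)])
y=np.array([0,0,1])-n[2]*n; y/=np.linalg.norm(y); x=np.cross(y,n)
O=b['c']+.0005*b['x']-.009*b['y']; B=np.c_[x,y,n]
zh=np.array([0,0,1.])
def way(th,g,r=.040,cl=.0015,push=0):
    a=np.radians(th); e=np.cos(a)*x+np.sin(a)*y; t=-np.sin(a)*x+np.cos(a)*y
    tx=np.cross(t,zh); tx/=np.linalg.norm(tx); ty=np.cross(zh,tx)   # ty along +t
    if ty@t<0: ty=-ty
    H=-1
    for s in(1,-1):
        for w in np.linspace(g/2,g/2+.0145,6):
            for l in np.linspace(-.011,.011,9):
                p=B.T@(e*r+s*w*ty+l*tx); rr=np.hypot(p[0],p[1])
                lim=.017 if rr<.0455 else .014 if rr<.0505 else 0
                H=max(H,lim+cl-p[2])
    P=O+r*e+H*n-push*t
    return P,tx,ty,H,H-(g/2)*abs(ty@n)
if __name__=='__main__':
    print('O',O,'az x',np.degrees(np.arctan2(x[1],x[0])))
    for th in(102,80,60,40,20,0):
        P,tx,ty,H,hc=way(th,.019); print(th,P.round(4),'yaw tool x',np.degrees(np.arctan2(tx[1],tx[0])).round(1),'H',(H*1e3).round(1),'A contact h',(hc*1e3).round(1))
    C,im,u,v=cloud('top0','top',203,158,294,247); q=(C-O)@B*1e3
    for yy in range(80,20,-10): print(yy,[int(np.percentile(q[s][:,2],95)) if (s:=(abs(q[:,0]-xx)<5)&(abs(q[:,1]-yy)<5)).any() else None for xx in range(-80,90,10)])
E
python3 plan.py
```

```text
O [0.53382189 0.04617704 0.08465438] az x 14.429553087829182
102 [0.5201 0.0662 0.1233] yaw tool x 114.9 H 22.1 A contact h 21.2
80 [0.5348 0.0703 0.1233] yaw tool x 95.7 H 21.9 A contact h 21.2
60 [0.5488 0.0683 0.1232] yaw tool x 77.9 H 24.6 A contact h 22.4
40 [0.5614 0.0618 0.1218] yaw tool x 58.5 H 28.1 A contact h 24.7
20 [0.571  0.0527 0.1171] yaw tool x 37.2 H 29.6 A contact h 25.2
0 [0.5764 0.0414 0.1111] yaw tool x 14.4 H 30.5 A contact h 25.8
80 [3, 30, 28, 30, 29, 27, 29, 28, 30, 31, 30, 29, 31, 28, 3, 2, 4]
70 [1, 30, 31, 31, 30, 31, 30, 28, 30, 29, 31, 29, 32, 29, 1, 9, 9]
60 [1, 7, -97, -129, -125, -128, 26, 30, -127, -74, -129, -130, -127, -130, 2, 12, 11]
50 [20, 20, 1, 0, 1, -1, 29, 31, 23, 13, 17, 2, 0, 0, 0, 11, 10]
40 [21, 23, 1, 2, 2, 15, 17, 31, 31, 17, 17, 14, 3, 2, 3, 10, 11]
30 [21, 23, 1, 2, 16, 17, 18, 52, 72, 38, 19, 20, 16, 2, 2, 6, 7]
```

Call:
jog_arm(increments=[[[0.3,30,-32,-20,0],[0.5,62,-65,-40,0],[0.7,94,-99,-40,0],[0.75,127,-134,-40,0],[0.77,160,-169,-40,0],[0.77,193,-204,-40,0],[0.77,226,-239,-40,0],[0.77,259,-274,-40,0]]])

```text
time: 0.9
position: [0.3658, -0.271, 0.2707]
eef_rot: [-3.099, -0.509, 0.001]
ft_force: [-0.1, -1.0, 0.2]
opening: 0.0198
```

```bash
python3 -c "
from h import *
s=arm.read_state();print(s['joints'].round(2),s['time'],s['position'],s['opening'])"
```

```text
[ 0.8  -0.07 -0.25  1.84 -0.02  1.37 -0.68] 0.9 [ 0.36582426 -0.27101168  0.27072267] 0.019796732373908978
```

Call:
jog_arm(increments=[[[0.77,32,-34,0,-8],[0.77,64,-68,0,-16],[0.77,96,-102,0,-24],[0.77,128,-136,0,-32],[0.77,160,-170,0,-40],[0.77,192,-204,0,-48],[0.77,224,-238,0,-56],[0.77,254,-269,0,-64]]])

```text
time: 1.7
position: [0.5207, 0.0672, 0.271]
eef_rot: [-2.352, -2.081, -0.001]
ft_force: [0.3, -1.4, 0.5]
opening: 0.0197
```

Call:
jog_arm(increments=[[[0.77,0,0,0,-8],[0.77,0,0,0,-16],[0.77,0,0,0,-24],[0.77,0,0,0,-32],[0.77,0,0,0,-32]]])

```text
time: 2.2
position: [0.5205, 0.0672, 0.2706]
eef_rot: [-1.684, -2.65, -0.0]
ft_force: [0.1, 0.0, 0.1]
opening: 0.0194
```

```bash
cat > d.py <<'E'
from plan import *
import sys
# usage: th r push extraH(mm) -> tool-frame deltas
def delta(P,tx=None):
    s=arm.read_state(); M=R.from_rotvec(s['eef_rot']).as_matrix(); d=M.T@(P-s['position'])*1e3
    t=0
    if tx is not None:
        q=M.T@tx; t=np.degrees(np.arctan2(q[1],q[0])); t=(t+90)%180-90
    return d.round(1),round(t,1),s
if __name__=='__main__':
    for a in sys.argv[1:]:
        th,r,push,eh=map(float,a.split(','))
        P,tx,ty,H,hc=way(th,.0198,r/1e3,push=push/1e3); d,t,s=delta(P+eh/1e3*zh,tx); print(a,d,t)
    print(s['time'],s['joints'].round(2),s['position'].round(4),s['eef_rot'].round(3),s['ft_force'].round(1),s['opening'])
E
python3 d.py 102,39,0,60 102,39,0,0; python3 - <<'E'
from h import *
snap('side','s1'); snap('top','t1')
a=np.load('s1.npz')['im'][130:260,190:330]; b=np.load('t1.npz')['im'][150:250,195:303]
A=cv2.resize(a,(560,520),interpolation=2);cv2.imwrite('pics/s1c.png',A[:,:,::-1])
E
```

```text
102,39,0,60 [-1.9 -0.7 87.5] 0.3
102,39,0,0 [ -2.   -0.7 147.5] 0.3
2.2 [ 0.42  0.11 -0.68  1.68  0.07  1.38  0.17] [0.5205 0.0672 0.2706] [-1.684 -2.65  -0.   ] [0.1 0.  0.1] 0.01937779301887315
```

View pics/s1c.png

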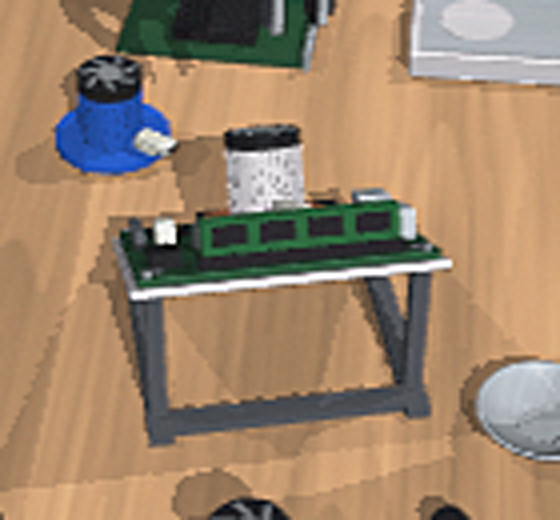

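Side crop: the cooler stands at (265,165) behind the RAM, with the white socket at (165,230), and the gripper is above the crop. Next I descend over the plug.

Call:
jog_arm(increments=[[[0.77,-2,-1,35,0],[0.77,-2,-1,70,0],[0.77,-2,-1,105,0],[0.77,-2,-1,118,0],[0.77,-2,-1,118,0]]])

```text
time: 2.8
position: [0.5193, 0.0649, 0.1514]
eef_rot: [-1.694, -2.641, 0.002]
ft_force: [-0.4, 0.3, -0.2]
opening: 0.0197
```

```bash
python3 d.py 102,39,0,0; python3 - <<'E'
from h import *
snap('side','s2'); snap('top','t2')
a=np.load('s2.npz')['im'][110:230,205:305]; b=np.load('t2.npz')['im'][135:255,200:300]
A=cv2.resize(np.hstack([a,b]),None,fx=4,fy=4,interpolation=2);cv2.imwrite('pics/c2.png',A[:,:,::-1])
E
```

```text
102,39,0,0 [-0.2  1.4 28.3] -0.2
2.8 [ 0.4   0.2  -0.67  1.84  0.13  1.15  0.11] [0.5193 0.0649 0.1514] [-1.694e+00 -2.641e+00  2.000e-03] [-0.4  0.3 -0.2] 0.019685079883805134
```

View pics/c2.png

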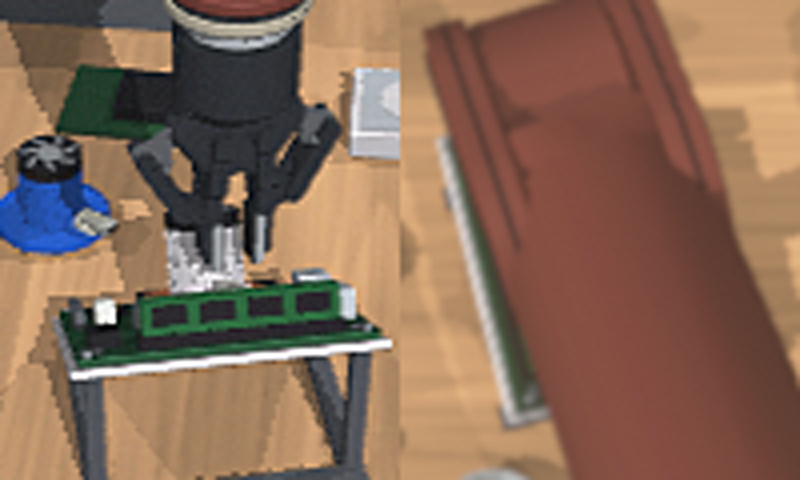

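```bash
python3 - <<'E'
from plan import *
s=arm.read_state(); p=s['position']
f=lambda P:((pix('side',P)-[205,110])*4).round(0)
M=R.from_rotvec(s['eef_rot']).as_matrix()
print('tcp',f(p),'pads',f(p+M[:,1]*.01),f(p-M[:,1]*.01))
print('cyl top',f(O+.073*n),f(O+.06*n),'plug',[f(O+B@np.array([np.cos(a)*.045,np.sin(a)*.045,.03])) for a in np.radians([102,110])])
print('socket top',f(O+.069*x+.02*n))
E
```

```text
tcp [230. 258.] pads [215. 261.] [245. 255.]
cyl top [204. 212.] [205. 232.] plug [array([232., 286.]), array([241., 284.])]
socket top [106. 301.]
```

Call:
jog_arm(increments=[[[0.77,0,1,12,0],[0.77,0,1.5,20,0],[0.77,0,1.5,25,0],[0.77,0,1.5,27,0],[0.77,0,1.5,27,0]]])

```text
time: 3.4
position: [0.5225, 0.0662, 0.1271]
eef_rot: [-1.694, -2.645, -0.002]
ft_force: [-1.3, -0.3, 3.3]
opening: 0.0194
```

```bash
python3 d.py 102,39,0,0 97,39,0,0 92,39,0,0 87,39,0,0 82,39,0,0 77,39,0,0 72,39,0,0 ; python3 - <<'E'
from h import *
snap('side','s3')
a=np.load('s3.npz')['im'][120:220,205:305]
A=cv2.resize(a,None,fx=6,fy=6,interpolation=2);cv2.imwrite('pics/c3.png',A[:,:,::-1])
E
```

```text
102,39,0,0 [ 0.  -2.1  4. ] -0.1
97,39,0,0 [0.1 1.3 4.1] 4.2
92,39,0,0 [-0.   4.7  4.4] 8.6
87,39,0,0 [-0.7  8.   4.3] 12.9
82,39,0,0 [-1.8 11.3  4.1] 17.2
77,39,0,0 [-3.1 14.4  4. ] 21.6
72,39,0,0 [-4.9 17.4  3.8] 26.0
3.4 [ 0.39  0.23 -0.67  1.86  0.16  1.1   0.09] [0.5225 0.0662 0.1271] [-1.694e+00 -2.645e+00 -2.000e-03] [-1.3 -0.3  3.3] 0.019391396484579545
```

View pics/c3.png

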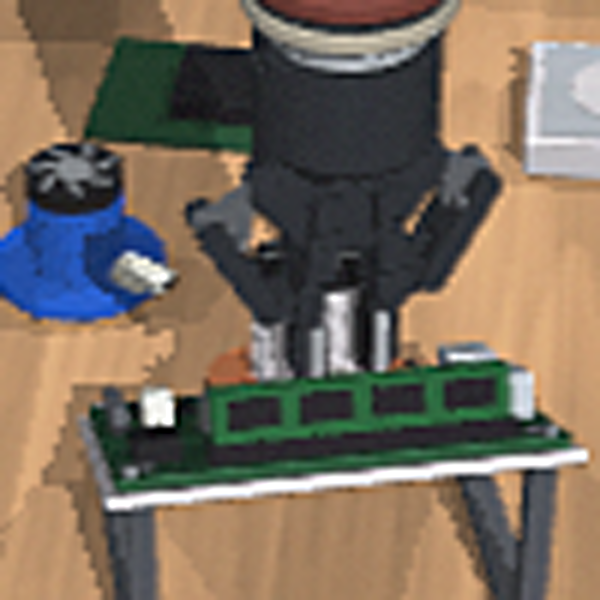

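Call:
jog_arm(increments=[[[0.77,0,-1,1,0],[0.77,0,-2,2,0],[0.77,0,-2,3,0],[0.77,0,-2,3,0]]])

```text
time: 3.85
position: [0.5216, 0.0657, 0.1255]
eef_rot: [1.694, 2.644, 0.004]
ft_force: [-2.9, 1.3, 13.5]
opening: 0.0195
```

```bash
python3 d.py 102,39,0,0 97,39,0,0
```

```text
102,39,0,0 [ 0.1 -1.1  2.4] -0.1
97,39,0,0 [0.2 2.3 2.5] 4.2
3.85 [ 0.39  0.23 -0.67  1.87  0.16  1.09  0.09] [0.5216 0.0657 0.1255] [1.694 2.644 0.004] [-2.9  1.3 13.5] 0.019509261776539468
```

```bash
python3 - <<'E'
from plan import *
s=arm.read_state(); M=R.from_rotvec(s['eef_rot']).as_matrix()
F=M.T@s['ft_force'];T=M.T@s['ft_torque'];print('tool F',F.round(2),'T tool',T.round(3),'T world',s['ft_torque'].round(3))
print('tool x in board',(B.T@M[:,0]).round(2),'tool y',(B.T@M[:,1]).round(2))
E
```

```text
tool F [  2.39  -2.01 -13.48] T tool [ 0.587  0.495 -0.024] T world [0.204 0.74  0.026]
tool x in board [-0.18  0.85 -0.49] tool y [ 0.98  0.16 -0.09]
```

Call:
jog_arm(increments=[[[0.77,0,0,-6,0],[0.7,0,-1,-12,0],[0.7,0,-2,-12,0],[0.7,0,-2,-12,0],[0.7,0,-2,-6,0],[0.7,0,-2,-2,0],[0.7,0,-2,0,0],[0.7,0,-2,0,0]]])

```text
time: 4.65
position: [0.5193, 0.0649, 0.1248]
eef_rot: [1.694, 2.645, 0.003]
ft_force: [-0.7, 0.0, -0.4]
opening: 0.0254
```

```bash
python3 d.py 102,39,0,0
```

```text
102,39,0,0 [-0.1  1.3  1.7] -0.1
4.65 [ 0.39  0.23 -0.67  1.88  0.16  1.09  0.1 ] [0.5193 0.0649 0.1248] [1.694 2.645 0.003] [-0.7  0.  -0.4] 0.02543202347246991
```

```bash
sed -i 's/\.0198/.0254/' d.py; python3 d.py 102,39,0,0 96,39,0,0 90,39,0,0 84,39,0,0 78,39,0,0 72,39,0,0 66,39,0,0 60,39,0,0 54,39,0,0
```

```text
102,39,0,0 [-0.1  1.3  1.7] -0.1
96,39,0,0 [0.  5.4 1.9] 5.1
90,39,0,0 [-0.1  9.5  2.5] 10.3
84,39,0,0 [-1.4 13.4  1.9] 15.5
78,39,0,0 [-3.  17.2  1.7] 20.7
72,39,0,0 [-5.  20.9  1.5] 26.0
66,39,0,0 [-7.3 24.3  1.6] 31.4
60,39,0,0 [-10.1  27.5   1.5] 36.9
54,39,0,0 [-13.1  30.4   1.7] 42.5
4.65 [ 0.39  0.23 -0.67  1.88  0.16  1.09  0.1 ] [0.5193 0.0649 0.1248] [1.694 2.645 0.003] [-0.7  0.  -0.4] 0.02543202347246991
```

Call:
jog_arm(increments=[[[0.7,0,1.3,1,0],[0.7,0,5.4,1.5,5],[0.7,0,9.5,1.5,10],[0.7,-1.4,13.4,1.5,15.5],[0.7,-3,17.2,1.5,21],[0.7,-5,20.9,1.5,26],[0.7,-5,20.9,1.5,26]]])

```text
time: 5.35
position: [0.5407, 0.0691, 0.1232]
eef_rot: [-2.247, -2.194, -0.003]
ft_force: [0.2, 0.3, -1.3]
opening: 0.0257
```

```bash
python3 d.py 72,39,0,0 66,39,0,0 60,39,0,0 54,39,0,0 48,39,0,0 42,39,0,0 36,39,0,0 30,39,0,0; python3 - <<'E'
from h import *
snap('side','s4')
a=np.load('s4.npz')['im'][120:220,205:305]
A=cv2.resize(a,None,fx=6,fy=6,interpolation=2);cv2.imwrite('pics/c4.png',A[:,:,::-1])
E
```

```text
72,39,0,0 [-0.1 -0.3 -0.1] -0.1
66,39,0,0 [-0.6  3.8  0. ] 5.3
60,39,0,0 [-1.8  7.9 -0.1] 10.8
54,39,0,0 [-3.2 11.9  0.1] 16.4
48,39,0,0 [-4.9 15.7  0.6] 22.2
42,39,0,0 [-6.9 19.2  1.4] 28.1
36,39,0,0 [-9.8 22.7  1.3] 34.2
30,39,0,0 [-12.   25.6   3. ] 40.5
5.35 [ 0.32  0.26 -0.6   1.83  0.16  1.1  -0.36] [0.5407 0.0691 0.1232] [-2.247 -2.194 -0.003] [ 0.2  0.3 -1.3] 0.02572177089557972
```

View pics/c4.png

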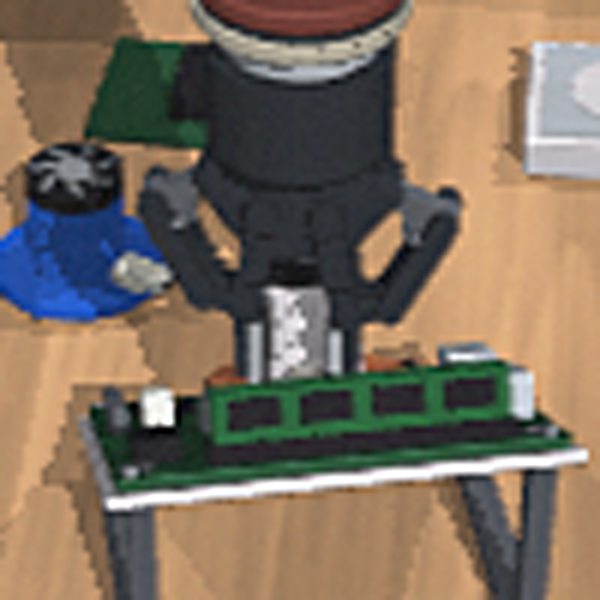

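Side crop: the fingers at (250,345) and (345,345) straddle the line to the cylinder, and the RAM hides the plug. Forces are small, so I continue the arc.

Call:
jog_arm(increments=[[[0.7,-0.6,3.8,0,5.3],[0.7,-1.8,7.9,0,10.8],[0.7,-3.2,11.9,0,16.4],[0.7,-4.9,15.7,0.6,22.2],[0.7,-6.9,19.2,1.4,28],[0.7,-9.5,22.7,1.5,34],[0.7,-12,25.6,3,40.5],[0.7,-12,25.6,3,40.5]]])

```text
time: 6.2
position: [0.5655, 0.0586, 0.1205]
eef_rot: [-2.863, -1.285, -0.003]
ft_force: [-2.6, 3.5, 1.6]
opening: 0.0253
```

```bash
python3 d.py 30,39,0,0 24,39,0,0 18,39,0,0 12,39,0,0 6,39,0,0 0,39,0,0; python3 - <<'E'
from h import *
snap('side','s5')
a=np.load('s5.npz')['im'][120:220,205:305]
A=cv2.resize(a,None,fx=6,fy=6,interpolation=2);cv2.imwrite('pics/c5.png',A[:,:,::-1])
E
```

```text
30,39,0,0 [-1.2  1.8  0.2] 0.2
24,39,0,0 [-1.6  5.8  1.4] 6.7
18,39,0,0 [-2.4  9.6  2.7] 13.4
12,39,0,0 [-3.6 13.2  4.3] 20.1
6,39,0,0 [-5.1 16.6  6. ] 27.0
0,39,0,0 [-6.9 19.7  7.9] 33.9
6.2 [ 0.24  0.3  -0.49  1.78  0.15  1.1  -1.03] [0.5655 0.0586 0.1205] [-2.863 -1.285 -0.003] [-2.6  3.5  1.6] 0.025285723831045222
```

View pics/c5.png

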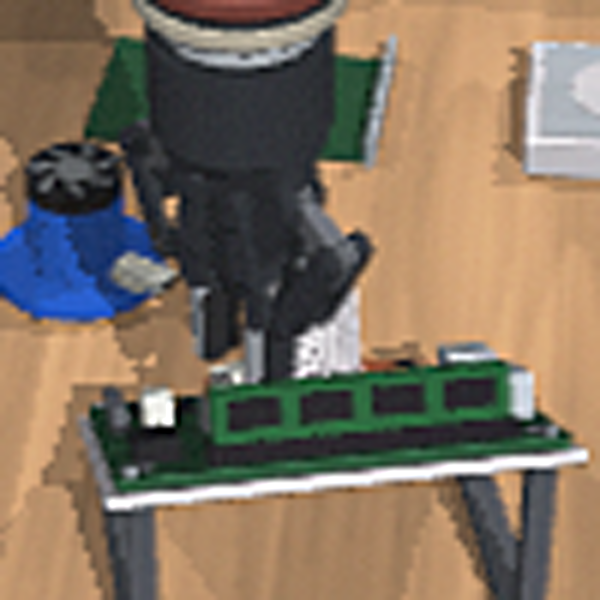

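Side crop: the white plug is visible at (232,375) between the fingers, so the cooler is turning. I continue.

Call:
jog_arm(increments=[[[0.7,-1.4,3.5,0.5,4],[0.7,-1.7,6.5,1.5,8],[0.7,-2.4,9.6,2.5,13.4],[0.7,-3.6,13.2,4,20],[0.7,-5,16.6,5.7,27],[0.7,-7,19.7,7.5,34],[0.7,-7,19.7,7.5,34]]])

```text
time: 6.95
position: [0.5797, 0.0473, 0.117]
eef_rot: [-3.106, -0.401, -0.02]
ft_force: [4.9, 14.7, 13.1]
opening: 0.0254
```

```bash
python3 d.py 0,39,0,0 0,39,2,0 0,39,4,0 0,39,5,0; python3 - <<'E'
from plan import *
snap('side','s6')
a=np.load('s6.npz')['im'][150:210,210:290]
A=cv2.resize(a,None,fx=9,fy=9,interpolation=2);cv2.imwrite('pics/c6.png',A[:,:,::-1])
f=lambda P:((pix('side',P)-[210,150])*9).round(0)
for a in(0,5,10): print(a,[f(O+B@(R.from_euler('z',a,degrees=True).apply([.058,s*.007,.030]))) for s in(-1,1)])
print('socket',[f(O+B@np.array(p)) for p in((.063,-.009,.02),(.063,.009,.02),(.075,.009,.02),(.075,-.009,.02))])
E
```

```text
0,39,0,0 [-5.8  5.7  4.4] 0.3
0,39,2,0 [-5.8  7.5  5.4] 0.3
0,39,4,0 [-5.8  9.2  6.4] 0.3
0,39,5,0 [-5.8 10.1  6.9] 0.3
6.95 [ 0.18  0.3  -0.39  1.77  0.12  1.08 -1.56] [0.5797 0.0473 0.117 ] [-3.106 -0.401 -0.02 ] [ 4.9 14.7 13.1] 0.025424625148577275
0 [array([225., 277.]), array([229., 284.])]
5 [array([225., 280.]), array([234., 287.])]
10 [array([227., 282.]), array([240., 289.])]
socket [array([210., 311.]), array([216., 321.]), array([175., 325.]), array([170., 314.])]
```

View pics/c6.png

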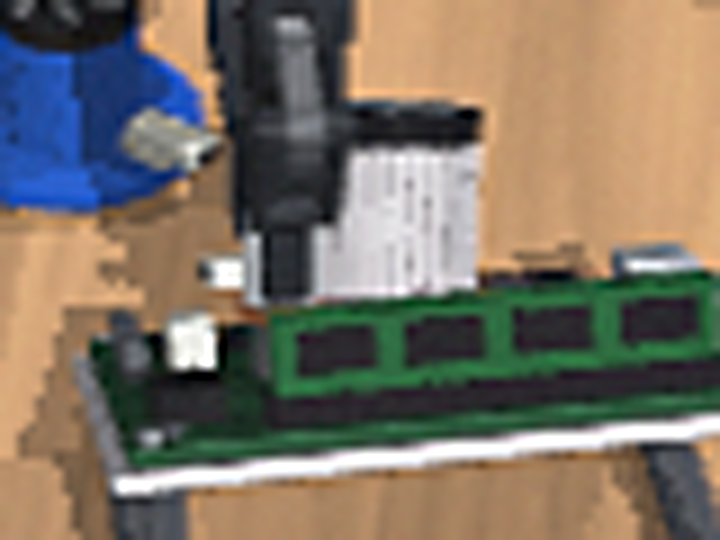

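The force has risen to about 20 N and the TCP lags the target by 6 mm. The plug end at (208–240, 258–290) looks slightly high and far out. I'll relax the fingers before going on.

Call:
jog_arm(increments=[[[0.7,0,-2,-2,0],[0.7,-2,-3,-4,0],[0.7,-3,-3,-4,0],[0.7,-3,-3,-4,0]]])

```text
time: 7.4
position: [0.5753, 0.0475, 0.1203]
eef_rot: [-3.107, -0.405, -0.017]
ft_force: [1.5, -0.8, -0.7]
opening: 0.0256
```

```bash
python3 d.py 0,39,0,0 0,45,0,0; python3 - <<'E'
from plan import *
snap('side','s7')
a=np.load('s7.npz')['im'][150:210,210:290]
A=cv2.resize(a,None,fx=9,fy=9,interpolation=2);cv2.imwrite('pics/c7.png',A[:,:,::-1])
E
```

```text
0,39,0,0 [-1.7  7.   7.8] 0.4
0,45,0,0 [4.3 7.1 7.8] 0.4
7.4 [ 0.18  0.29 -0.39  1.77  0.12  1.09 -1.56] [0.5753 0.0475 0.1203] [-3.107 -0.405 -0.017] [ 1.5 -0.8 -0.7] 0.025601428169277865
```

View pics/c7.png

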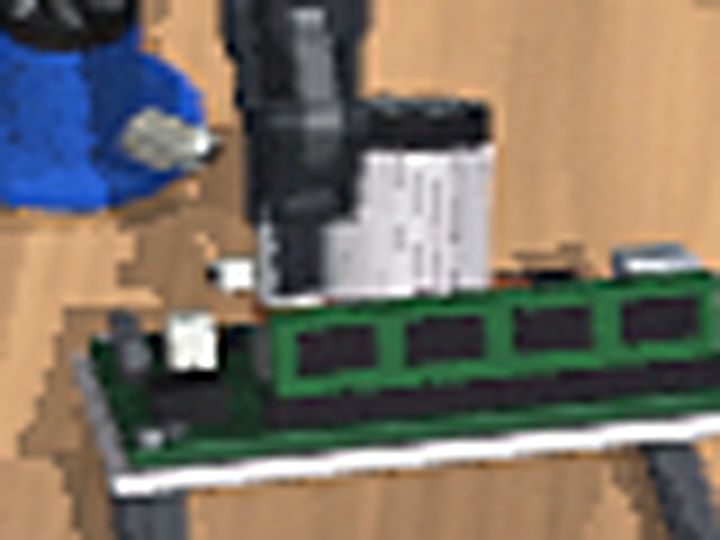

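```bash
python3 - <<'E'
from plan import *
C,im,u,v=cloud('s7','side',230,174,242,186); q=(C-O)@B*1e3
s=(im.min(1)>120)
for r in np.c_[u,v,q.round(),im][s]: 
    if 0<r[4]<60: print(r.astype(int).tolist())
f=lambda P:pix('side',P).round(1)
for a in(-20,-10,0,10): print(a,[f(O+B@(R.from_euler('z',a,degrees=True).apply([.058,s*.007,h]))) for s in(-1,1) for h in (.017,.030)])
E
```

```text
[239, 175, 51, 42, 52, 163, 169, 173]
[239, 176, 51, 42, 49, 151, 157, 163]
[239, 177, 51, 42, 47, 157, 163, 170]
[240, 177, 48, 37, 46, 133, 136, 141]
[239, 178, 51, 37, 43, 147, 152, 157]
[234, 179, 62, 14, 38, 170, 178, 174]
[235, 179, 60, 19, 39, 234, 239, 234]
[236, 179, 57, 16, 38, 241, 246, 243]
[237, 179, 55, 20, 38, 237, 240, 234]
[239, 179, 51, 34, 40, 146, 150, 155]
[234, 180, 63, 19, 36, 128, 134, 130]
[235, 180, 60, 20, 36, 255, 255, 255]
[236, 180, 58, 21, 36, 246, 248, 244]
[237, 180, 55, 21, 36, 238, 240, 234]
[239, 180, 51, 36, 38, 152, 156, 161]
[240, 180, 49, 36, 38, 131, 134, 140]
[234, 181, 62, 16, 33, 147, 152, 151]
[235, 181, 60, 18, 33, 255, 255, 255]
[236, 181, 58, 18, 33, 249, 254, 250]
[237, 181, 55, 22, 34, 242, 246, 242]
[238, 181, 52, 18, 33, 136, 138, 139]
[239, 181, 51, 36, 35, 154, 159, 164]
[240, 181, 48, 32, 35, 126, 129, 135]
[235, 182, 46, -161, 1, 176, 158, 139]
[239, 182, 51, 27, 31, 150, 158, 163]
[239, 183, 49, 9, 26, 138, 135, 136]
[240, 183, 49, 29, 29, 186, 189, 195]
[241, 183, 46, 29, 29, 178, 179, 182]
[230, 185, 73, 7, 22, 151, 158, 154]
[231, 185, 70, 7, 22, 186, 194, 188]
[232, 185, 68, 10, 22, 227, 229, 220]
[233, 185, 66, 10, 22, 214, 195, 172]
-20 [array([236.9, 184.2]), array([236.5, 179.4]), array([235.6, 185.2]), array([235.2, 180.3])]
-10 [array([235.8, 184.9]), array([235.4, 180.1]), array([235.4, 185.8]), array([235., 181.])]
0 [array([235.4, 185.6]), array([235. , 180.7]), array([235.9, 186.5]), array([235.5, 181.6])]
10 [array([235.6, 186.2]), array([235.2, 181.4]), array([237.1, 187. ]), array([236.7, 182.1])]
```

Depth puts the plug end about 8 mm higher than expected, so the cooler may be cocked in the mount. I'll lift the fingers clear, straight up, and inspect it.

Call:
jog_arm(increments=[[[0.7,0,0,-3,0],[0.7,0,0,-8,0],[0.7,0,0,-14,0],[0.7,0,0,-20,0],[0.7,0,0,-28,0],[0.7,0,0,-40,0]]])

```text
time: 8.05
position: [0.5746, 0.0472, 0.1607]
eef_rot: [-3.107, -0.405, -0.016]
ft_force: [1.0, -0.6, 0.6]
opening: 0.0254
```

Call:
jog_arm(increments=[[[0.7,0,0,-40,0],[0.7,10,40,-70,0],[0.7,10,80,-70,0],[0.7,10,120,-70,0],[0.7,10,160,-70,0],[0.7,10,200,-70,0],[0.7,10,240,-70,0],[0.7,10,240,-70,0]]])

```text
time: 8.85
position: [0.6447, -0.1906, 0.2291]
eef_rot: [-3.112, -0.392, -0.014]
ft_force: [-0.9, -0.7, 0.8]
opening: 0.0259
```

```bash
python3 - <<'E'
from plan import *
snap('side','s8'); snap('top','t8')
a=np.load('s8.npz')['im'][140:200,210:290]; b=np.load('t8.npz')['im'][158:248,203:293]
A=np.hstack([cv2.resize(a,(400,300),interpolation=2),cv2.resize(b,(400,400),interpolation=2)[:300]]) if 0 else np.hstack([np.vstack([cv2.resize(a,(400,300),interpolation=2),np.zeros((100,400,3),np.uint8)]),cv2.resize(b,(400,400),interpolation=2)])
cv2.imwrite('pics/c8.png',A[:,:,::-1])
C,im,u,v=cloud('t8','top',203,158,294,247); q=(C-O)@B*1e3
rr=np.hypot(q[:,0],q[:,1])
s=(q[:,2]>62)&(q[:,2]<95)&(rr<60); print('fan',s.sum(),np.median(q[s],0)); A_=np.c_[q[s][:,:2],np.ones(s.sum())]; print('fan tilt fit',np.linalg.lstsq(A_,q[s][:,2],rcond=None)[0])
s=(im[:,0]>im[:,2]+40)&(q[:,2]>5)&(q[:,2]<30)&(rr<60); A_=np.c_[q[s][:,:2],np.ones(s.sum())]; w,*_=np.linalg.lstsq(A_,q[s][:,2],rcond=None); print('copper',s.sum(),w)
s=(im.min(1)>130)&(q[:,2]>12)&(q[:,2]<48)&(rr>30)&(rr<68); 
for r in np.c_[u,v,q.round()][s]: print(r.astype(int).tolist(),end='')
E
python3 d.py 0,39,0,0
```

```text
fan 273 [ 1.53489965  3.95728    74.52471197]
fan tilt fit [ 8.35362817e-02 -7.22061987e-02  7.41562628e+01]
copper 371 [ 7.47451001e-02 -8.42213470e-03  1.83996404e+01]
[244, 174, 67, 7, 21][245, 174, 67, 4, 21][246, 174, 67, 0, 20][247, 174, 62, 7, 35][248, 174, 65, -3, 25][242, 175, 67, 9, 13][243, 175, 66, 8, 16][244, 175, 60, 17, 35][245, 175, 60, 14, 34][246, 175, 59, 12, 36][247, 175, 59, 8, 36][248, 175, 59, 4, 34][243, 176, 59, 18, 31][244, 176, 58, 18, 35][245, 176, 58, 13, 32][246, 176, 56, 13, 37][247, 176, 57, 9, 36][248, 176, 56, 5, 35][243, 177, 57, 18, 28][244, 177, 56, 17, 32][245, 177, 55, 15, 34][246, 177, 54, 13, 35][247, 177, 54, 10, 36][248, 177, 54, 6, 35][249, 177, 54, 2, 33][244, 178, 53, 18, 32][245, 178, 53, 15, 32][246, 178, 51, 14, 35][247, 178, 51, 10, 34][248, 178, 50, 9, 37][249, 178, 50, 6, 38][244, 179, 51, 15, 27][245, 179, 49, 16, 33][246, 179, 49, 13, 34][247, 179, 48, 11, 34][248, 179, 47, 10, 38][249, 179, 47, 7, 39][245, 180, 48, 15, 30][246, 180, 45, 18, 39][247, 180, 45, 12, 35][248, 180, 46, 8, 34][249, 180, 45, 5, 34][250, 180, 45, 2, 34][2
[... 243 characters left out ...]
82, 39, 4, 34][251, 182, 39, 0, 34][245, 183, 42, 12, 21][246, 183, 39, 13, 28][247, 183, 37, 15, 36][248, 183, 37, 10, 33][249, 183, 37, 7, 33][250, 183, 37, 3, 32][251, 183, 37, 0, 32][246, 184, 37, 13, 27][247, 184, 35, 14, 32][248, 184, 34, 12, 34][249, 184, 34, 9, 35][250, 184, 34, 4, 32][251, 184, 34, 1, 32][246, 185, 35, 13, 25][247, 185, 33, 13, 29][248, 185, 31, 13, 35][249, 185, 32, 8, 32][250, 185, 32, 4, 30][251, 185, 33, -4, 24][247, 186, 31, 13, 28][248, 186, 31, 9, 27][249, 186, 32, 0, 19][259, 221, -68, -3, 16]0,39,0,0 [ -11.5 -233.6  118.6] 0.3
8.95 [ 0.42  0.39 -0.27  1.4   0.09  1.36 -1.17] [ 0.6451 -0.1839  0.2295] [-3.107 -0.402 -0.016] [0.3 0.9 0.7] 0.025470392778195995
```

View pics/c8.png

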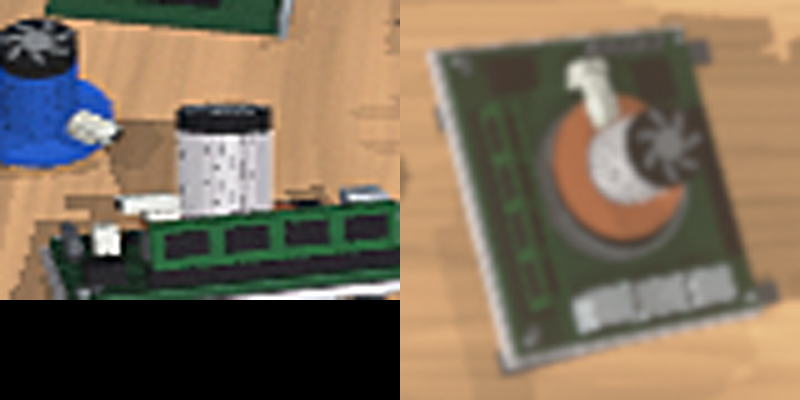

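The top view shows the plug (600,95) about 10° short of the socket (585,70). The base has climbed onto the mount's rim on the socket side, so it is tilted about 4°. Closing vertical jaws along the level axis will re-centre and straighten it, so I'll grip the cylinder and reseat it that way.

```bash
cat > g.py <<'E'
from d import *
C,im,u,v=cloud('t8','top',203,158,294,247); q=(C-O)@B*1e3
s=(im[:,0]>im[:,2]+40)&(q[:,2]>5)&(q[:,2]<30)&(np.hypot(q[:,0],q[:,1])<60)
(cx,cy),r=cv2.minEnclosingCircle(q[s][:,:2].astype(np.float32)); print('copper',cx,cy,r)
txg=np.cross(x,zh)
G=O+.060*n-.019*zh
for e in(.08,0): print(delta(G+e*zh,txg)[:2])
E
python3 g.py
```

```text
copper 3.607701539993286 -2.2823572158813477 47.56761169433594
(array([ -49.6, -220.5,   32.9]), np.float64(-89.7))
(array([ -50.5, -219.9,  112.9]), np.float64(-89.7))
```

Call:
jog_arm(increments=[[[0.6,-8,-35,0,-8],[0.4,-16,-70,0,-16],[0.2,-24,-105,0,-25],[0,-32,-140,0,-33],[0,-40,-175,0,-42],[0,-48,-205,0,-50],[0,-50,-220,15,-58],[0,-50,-220,30,-66]]])

```text
time: 9.75
position: [0.54, 0.0213, 0.2017]
eef_rot: [-2.381, -2.049, -0.024]
ft_force: [0.4, -1.3, 0.6]
opening: 0.0851
```

Call:
jog_arm(increments=[[[0,0,0,0,-8],[0,0,0,0,-16],[0,0,0,0,-24],[0,0,0,0,-24],[0,0,0,0,-24]]])

```text
time: 10.25
position: [0.5397, 0.0223, 0.2022]
eef_rot: [1.904, 2.495, 0.024]
ft_force: [-0.3, -0.0, 0.0]
opening: 0.0853
```

```bash
python3 g.py; python3 -c "
from d import *; print(delta(G)[2] if 0 else arm.read_state()['joints'].round(2))"
```

```text
copper 3.607701539993286 -2.2823572158813477 47.56761169433594
(array([-5.4,  0.1,  4.5]), np.float64(0.9))
(array([-5.9, -1. , 84.5]), np.float64(0.9))
[ 0.39  0.16 -0.56  1.76  0.08  1.23  0.08]
```

Call:
jog_arm(increments=[[[0,-5,-0.5,30,0],[0,-5.5,-0.5,60,0],[0,-5.5,-0.5,78,1],[0,-5.5,-0.5,84,1],[0,-5.5,-0.5,84,1]]])

```text
time: 10.75
position: [0.5413, 0.018, 0.1179]
eef_rot: [1.928, 2.478, 0.023]
ft_force: [-0.7, -0.9, 0.3]
opening: 0.0852
```

```bash
python3 g.py; python3 -c "
from h import *; print(arm.read_state()['ft_force'].round(1))"
```

```text
copper 3.607701539993286 -2.2823572158813477 47.56761169433594
(array([ -0.3,   0.8, -79.7]), np.float64(-0.2))
(array([-0.9, -0.2,  0.3]), np.float64(-0.2))
[-0.7 -0.9  0.3]
```

Call:
jog_arm(increments=[[[0.2,0,0,0,0],[0.28,0,0,0,0],[0.32,0,0,0,0],[0.35,0,0,0,0],[0.38,0,0,0,0],[0.41,0,0,0,0],[0.44,0,0,0,0],[0.44,0,0,0,0]]])

```text
time: 11.55
position: [0.5426, 0.0185, 0.1191]
eef_rot: [1.926, 2.476, 0.026]
ft_force: [3.1, 0.8, 8.3]
opening: 0.0489
```

```bash
python3 - <<'E'
from plan import *
snap('side','s9')
s=arm.read_state(); print(s['opening'],(B.T@s['ft_force']).round(1),s['position'])
C,im,u,v=cloud('s9','side',225,170,250,190); q=(C-O)@B*1e3
k=(im.min(1)>190)&(q[:,2]>15)&(q[:,2]<45)&(q[:,0]>28)
for r in np.c_[u,v,q.round()][k]: print(r.astype(int).tolist(),end='')
E
```

```text
0.048963604744342665 [1.9 3.8 6.4] [0.54266099 0.01849209 0.11914852]
[237, 180, 55, 22, 36][238, 180, 52, 20, 36][239, 180, 50, 20, 35][240, 180, 47, 21, 35][241, 180, 45, 20, 35][242, 180, 41, 13, 34][243, 180, 39, 21, 35][244, 180, 36, 14, 33][245, 180, 34, 16, 33][246, 180, 31, 14, 33][237, 181, 56, 26, 34][238, 181, 52, 18, 33][239, 181, 50, 18, 32][240, 181, 48, 23, 33][241, 181, 45, 19, 32][242, 181, 42, 17, 31][243, 181, 39, 18, 31][244, 181, 36, 16, 31][245, 181, 34, 14, 30][246, 181, 32, 20, 31][237, 182, 56, 23, 31][238, 182, 52, 18, 30][239, 182, 50, 20, 30][240, 182, 47, 19, 30][241, 182, 45, 19, 30][242, 182, 42, 19, 29][243, 182, 39, 18, 29][244, 182, 37, 16, 28][245, 182, 34, 16, 28][246, 182, 31, 15, 28][241, 183, 45, 19, 27][242, 183, 42, 16, 26][243, 183, 39, 16, 26][244, 183, 37, 13, 25][245, 183, 34, 15, 25][232, 185, 68, 14, 23][229, 186, 76, 8, 20][230, 186, 73, 7, 20][231, 186, 71, 11, 20][232, 186, 68, 11, 20][229, 187, 76, 7, 17][230, 187, 74, 12, 18][231, 187, 71, 6, 17][232, 187, 68, 9, 17][233, 187, 66, 9, 17][229, 188, 77, 11, 15][230, 188, 74, 12, 15]
```

Call:
jog_arm(increments=[[[0.44,0.5,0,1,0],[0.44,1,0,1.8,0],[0.44,1.5,0,2.6,0],[0.44,1.5,0,2.6,0]]])

```text
time: 12.0
position: [0.5429, 0.0187, 0.1188]
eef_rot: [1.925, 2.474, 0.025]
ft_force: [-7.2, -4.1, 22.7]
opening: 0.0489
```

```bash
cat > chk.py <<'E'
from plan import *
import sys
snap('side',sys.argv[1])
s=arm.read_state(); print(s['time'],s['opening'],'F board',(B.T@s['ft_force']).round(1),'tcp board',(B.T@(s['position']-O)*1e3).round(1))
C,im,u,v=cloud(sys.argv[1],'side',234,172,250,190); q=(C-O)@B*1e3
k=(im.min(1)>190)&(q[:,2]>15)&(q[:,2]<45)&(q[:,0]>28)&(q[:,0]<63)
for c in sorted(set(u[k])): w=k&(u==c); print(c,v[w].min(),v[w].max(),q[w].mean(0).round(0).astype(int),'top h',q[w][:,2].max().round())
E
python3 chk.py s10; python3 - <<'E'
from plan import *
for a in(0,10): print([pix('side',O+B@(R.from_euler('z',a,degrees=True).apply([r,.007,.030]))).round(1) for r in(.058,.043,.03)])
E
```

```text
12.05 0.04899061299985591 F board [-8.   9.  21.5] tcp board [ 1.9 -7.9 44. ]
236 181 182 [58 23 33] top h 34.0
237 181 182 [55 21 32] top h 33.0
238 181 182 [53 21 32] top h 33.0
239 180 182 [50 17 32] top h 35.0
240 180 182 [47 19 32] top h 35.0
241 180 182 [44 17 32] top h 35.0
242 180 183 [42 18 30] top h 35.0
243 180 183 [39 17 30] top h 34.0
244 180 183 [37 15 30] top h 33.0
245 180 183 [34 16 29] top h 33.0
246 180 182 [31 12 30] top h 33.0
247 182 182 [29 16 28] top h 28.0
[array([235.5, 181.6]), array([241.2, 181. ]), array([246.1, 180.6])]
[array([236.7, 182.1]), array([242.2, 181.4]), array([247. , 180.8])]
```

The plug's top edge now lies on the rows predicted for a flat seat, with 21 N along the axis, so the cooler is reseated. About 12° of turn remain. I'll release it, back off and push the plug at a larger radius with less force.

Call:
jog_arm(increments=[[[0.44,-1,0,-1.6,0],[0.44,-1,0,-1.6,0],[0.3,-1,0,-1.6,0],[0.1,-1,0,-1.6,0],[0,-1,0,-1.6,0],[0,-1,0,-20,0],[0,-1,0,-50,0],[0,-1,0,-80,0]]])

```text
time: 12.85
position: [0.5415, 0.0171, 0.1993]
eef_rot: [1.926, 2.475, 0.024]
ft_force: [-0.3, -0.3, 0.1]
opening: 0.0851
```

```bash
cat > seat.py <<'E'
from plan import *
import sys
# plug/cooler state from side+top
tag=sys.argv[1]; snap('side','s'+tag); snap('top','t'+tag)
a=np.load(f's{tag}.npz')['im'][140:200,210:290]; b=np.load(f't{tag}.npz')['im'][158:248,203:293]
A=np.hstack([np.vstack([cv2.resize(a,(400,300),interpolation=2),np.zeros((100,400,3),np.uint8)]),cv2.resize(b,(400,400),interpolation=2)])
cv2.imwrite(f'pics/c{tag}.png',A[:,:,::-1])
for cam_,t,box in(('top','t',(203,158,294,247)),('side','s',(225,150,275,190))):
    C,im,u,v=cloud(t+tag,cam_,*box); q=(C-O)@B*1e3; rr=np.hypot(q[:,0],q[:,1])
    s=(im.min(1)>130)&(q[:,2]>18)&(q[:,2]<42)&(rr>32)&(rr<61)&(q[:,0]>28)&(abs(q[:,1])<35)
    if s.sum()>5:
        for lo in(32,40,48): w=s&(q[:,0]>=lo)&(q[:,0]<lo+8); print(cam_,lo,w.sum(),q[w].mean(0).round(1),'y',np.percentile(q[w][:,1],[5,95]).round(1) if w.any() else '') 
    s=(q[:,2]>62)&(q[:,2]<95)&(rr<40); 
    if s.sum()>20: print(cam_,'fan h',np.linalg.lstsq(np.c_[q[s][:,:2],np.ones(s.sum())],q[s][:,2],rcond=None)[0].round(3),np.median(q[s],0).round(1))
    s=(im[:,0]>im[:,2]+40)&(q[:,2]>5)&(q[:,2]<30)&(rr<60)
    if s.sum()>20: print(cam_,'copper',s.sum(),np.linalg.lstsq(np.c_[q[s][:,:2],np.ones(s.sum())],q[s][:,2],rcond=None)[0].round(3))
E
cat > d2.py <<'E'
from d import *
# th r push H : pose for given board height H
for a in sys.argv[1:]:
    th,r,push,H=map(float,a.split(','))
    P0,tx,ty,_,_=way(th,.0254,.039); e=np.cos(np.radians(th))*x+np.sin(np.radians(th))*y; t=-np.sin(np.radians(th))*x+np.cos(np.radians(th))*y
    print(a,*delta(O+r/1e3*e-push/1e3*t+H/1e3*n,tx)[:2])
s=arm.read_state(); print(s['time'],s['joints'].round(2),'F board',(B.T@s['ft_force']).round(1),s['opening'])
E
python3 d2.py 12,52,-3,55 12,52,-3,34
```

```text
12,52,-3,55 [14.3 49.1 60.9] 76.0
12,52,-3,34 [24.7 48.8 79.2] 76.0
12.85 [ 0.4   0.17 -0.56  1.76  0.09  1.23  0.07] F board [-0.4 -0.1  0.2] 0.08514614312400129
```

Call:
jog_arm(increments=[[[0.3,-40,15,0,8],[0.5,-80,30,0,16],[0.7,-120,45,0,24],[0.7,-160,49,0,32],[0.7,-200,49,0,40],[0.7,-220,49,0,48],[0.7,-220,49,0,56],[0.7,-220,49,0,64]]])

```text
time: 13.65
position: [0.6429, -0.1851, 0.1983]
eef_rot: [-2.95, -1.068, -0.024]
ft_force: [0.6, -0.8, 0.0]
opening: 0.0259
```

```bash
python3 seat.py 11; python3 d2.py 12,52,-3,70 12,52,-3,34
```

```text
top 32 15 [36.   9.8 31.4] y [ 2.1 15.5]
top 40 19 [43.7 11.5 31.2] y [ 3.9 17.6]
top 48 17 [52.2 14.4 32. ] y [ 7.5 20.3]
top fan h [ 7.0000e-02 -1.1900e-01  7.4378e+01] [-1.4  4.4 74.4]
top copper 381 [ 0.037 -0.039 17.887]
side 32 12 [36.6 15.6 29.5] y [11.8 19.4]
side 40 11 [44.3 17.3 30.9] y [14.  20.9]
side 48 11 [52.7 18.8 31.9] y [16.  21.8]
side fan h [ 3.0000e-03 -2.3700e-01  7.5721e+01] [ 4.  19.8 71.9]
12,52,-3,70 [  99.3 -204.    47.6] 11.9
12,52,-3,34 [ 106.6 -220.3   78.9] 11.9
13.75 [ 0.43  0.4  -0.28  1.45  0.1   1.29 -0.73] F board [-1.   0.5 -0.2] 0.025593138394907476
```

View pics/c11.png

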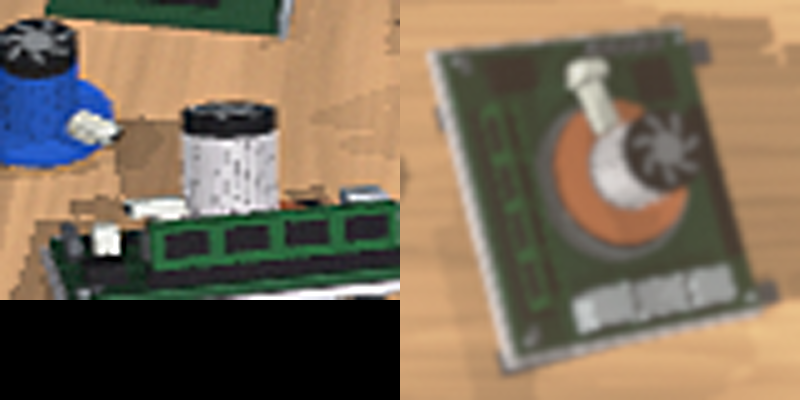

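```bash
python3 - <<'E'
from plan import *
for tag in('top0','t8','t11'):
    C,im,u,v=cloud(tag,'top',203,158,294,247); q=(C-O)@B*1e3; rr=np.hypot(q[:,0],q[:,1])
    s=(im[:,0]>im[:,2]+30)&(q[:,2]>5)&(q[:,2]<30)&(rr<60)
    w=np.linalg.lstsq(np.c_[q[s][:,:2],np.ones(s.sum())],q[s][:,2],rcond=None)[0]
    p=np.percentile(q[s],[1,99],axis=0).round(1)
    k=(abs(im.max(1)-im.min(1))<25)&(q[:,2]>8)&(q[:,2]<17)&(rr>40)&(rr<55)
    f=(q[:,2]>64)&(q[:,2]<95)&(rr<45); fp=np.percentile(q[f],[2,98],axis=0).round(1)
    print(tag,'copper',s.sum(),w.round(3),p[:,:2].tolist(),'fan',q[f].mean(0).round(1),fp[:,:2].tolist(),np.linalg.lstsq(np.c_[q[f][:,:2],np.ones(f.sum())],q[f][:,2],rcond=None)[0].round(3))
a=[cv2.resize(np.load(t+'.npz')['im'][170:225,225:280],(390,390),interpolation=2) for t in('top0','t11')]
cv2.imwrite('pics/cmp.png',np.hstack(a)[:,:,::-1])
E
```

```text
top0 copper 373 [0.0000e+00 1.3000e-02 1.6466e+01] [[-43.0, -39.8], [45.2, 43.7]] fan [-0.2  2.6 72.6] [[-22.2, -22.3], [22.1, 24.7]] [ 1.0000e-02 -4.3000e-02  7.2684e+01]
t8 copper 396 [ 7.800e-02 -9.000e-03  1.835e+01] [[-38.0, -40.0], [46.2, 43.2]] fan [ 1.6  2.9 74.2] [[-20.9, -22.4], [23.8, 24.7]] [ 7.5000e-02 -6.5000e-02  7.4245e+01]
t11 copper 394 [ 0.04  -0.04  17.955] [[-41.0, -41.2], [43.3, 42.1]] fan [-0.9  3.9 74. ] [[-23.1, -20.2], [21.7, 25.3]] [ 6.6000e-02 -1.0300e-01  7.4453e+01]
```

My picture budget is used up, so I go on with depth numbers. The base still rests on the downhill/+x rim, tilted about 3°, with the plug at about 15°. Plan: regrip, pull uphill, press into the seat, then ratchet the turn in the grip.

```bash
cat > g2.py <<'E'
from d import *
txg=np.cross(x,zh); G=O+.060*n-.019*zh
for e in(.08,0): print(*delta(G+e*zh,txg)[:2])
s=arm.read_state(); print(s['time'],s['opening'],'F board',(B.T@s['ft_force']).round(1),'tcp board',(B.T@(s['position']-G)*1e3).round(1))
M=R.from_rotvec(s['eef_rot']).as_matrix(); print('n,x,y in tool',*[(M.T@k).round(2) for k in(n,x,y)])
E
python3 g2.py
```

```text
[  51.7 -219.4    1.3] -64.3
[  50.5 -219.6   81.3] -64.3
13.75 0.025593138394907476 F board [-1.   0.5 -0.2] tcp board [  48.4 -150.2  180.2]
n,x,y in tool [-0.2   0.45 -0.87] [0.9  0.43 0.01] [ 0.38 -0.78 -0.5 ]
```

Call:
jog_arm(increments=[[[0.6,8,-35,0,-8],[0.3,16,-70,0,-16],[0,24,-105,0,-24],[0,32,-140,0,-32],[0,40,-175,0,-40],[0,48,-205,0,-48],[0,51,-219,0,-56],[0,51,-219,0,-64]]])

```text
time: 14.55
position: [0.54, 0.0194, 0.1994]
eef_rot: [1.91, 2.487, 0.024]
ft_force: [0.3, 0.3, 0.3]
opening: 0.0854
```

```bash
python3 g2.py
```

```text
[-2.5  0.6  1.8] 0.5
[-2.9 -0.6 81.8] 0.5
14.55 0.08539421576374844 F board [0.4 0.4 0.2] tcp board [-0.7 43.1 69.6]
n,x,y in tool [-0.5   0.01 -0.87] [-0.01  1.    0.02] [ 0.87  0.02 -0.5 ]
```

Call:
jog_arm(increments=[[[0,-2,0,35,0],[0,-3,-0.5,65,0.5],[0.15,-3,-0.5,79,0.5],[0.28,-3,-0.5,82,0.5],[0.34,-3,-0.5,82,0.5],[0.4,-3,-0.5,82,0.5],[0.44,-3,-0.5,82,0.5],[0.44,-3,-0.5,82,0.5]]])

```text
time: 15.35
position: [0.5426, 0.0173, 0.1189]
eef_rot: [1.919, 2.477, 0.026]
ft_force: [1.1, -0.6, 6.7]
opening: 0.0489
```

```bash
python3 g2.py
```

```text
[  0.5   0.1 -78.7] 0.0
[ 0.2 -1.3  1.3] 0.0
15.35 0.04893795361320219 F board [0.9 2.6 6.3] tcp board [1.3 0.5 1.2]
n,x,y in tool [-0.5   0.02 -0.87] [-0.    1.    0.02] [ 0.87  0.01 -0.5 ]
```

Call:
jog_arm(increments=[[[0.44,1.7,-0.5,-1,0],[0.44,3.5,-1,-2,0],[0.44,3.5,-1,-2,0],[0.44,4.2,-1,-0.8,0],[0.44,5,-1,0.6,0],[0.44,5,-1,0.6,0]]])

```text
time: 15.95
position: [0.541, 0.0199, 0.1198]
eef_rot: [1.919, 2.474, 0.024]
ft_force: [-2.9, -8.4, 15.5]
opening: 0.0487
```

```bash
python3 g2.py; python3 chk.py s12
```

```text
[ -2.7   1.  -77.8] -0.0
[-2.8 -0.4  2.2] -0.0
15.95 0.04868921922341316 F board [-4.9  1.3 17.1] tcp board [0.4 3.5 0.5]
n,x,y in tool [-0.5   0.02 -0.87] [0.   1.   0.02] [ 0.87  0.01 -0.5 ]
16.0 0.04831168939831789 F board [-5.1  0.7 16.5] tcp board [ 0.4 -6.  44. ]
237 181 182 [56 27 33] top h 34.0
238 181 183 [53 23 31] top h 33.0
239 181 183 [50 23 31] top h 34.0
240 181 183 [48 21 30] top h 33.0
241 181 183 [45 22 30] top h 33.0
242 181 183 [42 22 30] top h 32.0
243 181 183 [40 21 29] top h 32.0
244 181 183 [37 18 29] top h 31.0
245 181 183 [34 19 28] top h 31.0
246 180 182 [32 19 31] top h 33.0
247 180 182 [29 17 30] top h 33.0
```

Call:
jog_arm(increments=[[[0.44,-1,0,0.6,0],[0.44,-2,0,1.2,0],[0.44,-3,0,1.7,0],[0.44,-3,0,1.7,0]]])

```text
time: 16.4
position: [0.5419, 0.0176, 0.1188]
eef_rot: [1.918, 2.475, 0.025]
ft_force: [-2.7, -0.7, 9.9]
opening: 0.0492
```

```bash
python3 g2.py; python3 chk.py s13
```

```text
[ -0.2   0.8 -78.8] 0.0
[-0.3 -0.8  1.2] 0.0
16.4 0.04921704764531574 F board [-2.8  4.9  8.6] tcp board [0.7 0.9 0.9]
n,x,y in tool [-0.5   0.02 -0.87] [-0.    1.    0.02] [ 0.87  0.01 -0.5 ]
16.45 0.04881681154613125 F board [-2.4  5.1  7.7] tcp board [ 0.7 -8.6 44.4]
237 181 183 [55 19 31] top h 33.0
238 181 183 [53 21 31] top h 33.0
239 181 183 [50 17 30] top h 32.0
240 181 183 [47 17 29] top h 32.0
241 181 183 [45 20 30] top h 32.0
242 181 183 [42 20 29] top h 32.0
243 181 183 [39 15 28] top h 31.0
244 180 183 [36 15 29] top h 33.0
245 180 182 [34 14 30] top h 33.0
246 180 182 [31 14 30] top h 33.0
247 180 182 [28 13 30] top h 32.0
```

Seated again, with the plug top at the expected rows. Now a ratchet twist in the grip, with the lateral compensation.

Call:
jog_arm(increments=[[[0.44,0,-0.7,0.3,1.5],[0.44,0,-1.4,0.5,3],[0.44,0,-2,0.5,4.5],[0.44,0,-2.6,0.5,6],[0.44,0,-2.6,0.5,6]]])

```text
time: 16.95
position: [0.541, 0.0171, 0.1194]
eef_rot: [2.045, 2.369, 0.029]
ft_force: [3.2, -2.3, 6.0]
opening: 0.0486
```

```bash
python3 g2.py; python3 chk.py s14
```

```text
[  0.3   2.  -78.2] -6.0
[0.  0.2 1.8] -6.0
16.95 0.048586545871959784 F board [2.5 0.4 6.7] tcp board [-0.3  0.9  1.5]
n,x,y in tool [-0.49  0.07 -0.87] [0.11 0.99 0.02] [ 0.86 -0.08 -0.5 ]
17.0 0.04868597408159688 F board [2.6 1.5 7.4] tcp board [-0.3 -8.6 45.1]
236 179 181 [57 19 36] top h 39.0
237 179 181 [55 17 35] top h 38.0
238 179 181 [52 14 35] top h 37.0
239 179 181 [49 15 35] top h 37.0
240 179 181 [46 10 34] top h 36.0
241 179 183 [44 12 31] top h 36.0
242 179 183 [41 12 31] top h 36.0
243 179 183 [39 11 31] top h 35.0
244 179 183 [36 12 30] top h 36.0
245 179 182 [33 11 31] top h 36.0
246 179 182 [31 11 31] top h 35.0
247 182 182 [28 10 27] top h 27.0
```

Call:
jog_arm(increments=[[[0.36,0,0,0,0],[0.25,0,0,0,0],[0.15,0,1,0,-3],[0.15,0,2,0,-8],[0.15,0,3,0,-11],[0.15,0,3,0,-11]]])

```text
time: 17.6
position: [0.5436, 0.0178, 0.119]
eef_rot: [1.806, 2.555, 0.027]
ft_force: [-1.0, -0.4, -0.1]
opening: 0.0726
```

```bash
python3 g2.py; python3 chk.py s15
```

```text
[  0.1  -0.7 -78.6] 5.0
[ 0.2 -2.5  1.3] 5.0
17.6 0.07261726148432208 F board [-1.1 -0.1 -0. ] tcp board [2.4 0.7 1.2]
n,x,y in tool [-0.5  -0.03 -0.87] [-0.09  1.    0.02] [ 0.86  0.09 -0.5 ]
17.65 0.07261535060267095 F board [ 0.7  0.3 -0.1] tcp board [ 2.4 -8.8 44.8]
236 181 182 [57 17 32] top h 33.0
237 181 182 [55 17 31] top h 33.0
238 181 182 [53 19 32] top h 33.0
239 180 182 [50 17 32] top h 35.0
240 180 182 [47 17 32] top h 35.0
241 180 183 [44 12 30] top h 34.0
242 180 183 [42 15 30] top h 35.0
243 180 183 [39 13 29] top h 34.0
244 180 183 [36 11 29] top h 33.0
245 180 183 [34 11 29] top h 33.0
246 180 182 [31 11 30] top h 32.0
247 182 182 [29 13 27] top h 27.0
```

Call:
jog_arm(increments=[[[0.34,0,0,0,0],[0.42,0,0,0,0],[0.44,0,0,0,0],[0.44,0.5,0,1,0],[0.44,0.5,-1,1,2.5],[0.44,0.5,-2,1,5],[0.44,0.5,-2,1,5]]])

```text
time: 18.35
position: [0.5418, 0.0168, 0.1188]
eef_rot: [1.921, 2.469, 0.027]
ft_force: [-1.1, -2.9, 6.1]
opening: 0.0491
```

```bash
python3 g2.py; python3 chk.py s16
```

```text
[  0.5   1.3 -78.8] -0.2
[ 0.4 -0.4  1.1] -0.2
18.35 0.04906025723990269 F board [-1.7  0.8  6.5] tcp board [0.4 0.2 1.2]
n,x,y in tool [-0.5   0.02 -0.87] [0.   1.   0.02] [ 0.87  0.01 -0.5 ]
18.4 0.04886266272361642 F board [-2.6  2.2  7.5] tcp board [ 0.4 -9.3 44.8]
236 180 181 [57 10 33] top h 35.0
237 180 181 [54 13 33] top h 35.0
238 180 181 [51 10 33] top h 34.0
239 180 181 [49 13 33] top h 34.0
240 180 181 [46 11 32] top h 34.0
241 180 183 [44  9 30] top h 33.0
242 179 183 [41 10 30] top h 36.0
243 179 183 [38  9 30] top h 35.0
244 179 183 [36  9 30] top h 35.0
245 179 182 [33 11 31] top h 35.0
246 181 182 [31  7 28] top h 29.0
```

Call:
jog_arm(increments=[[[0.44,0,-0.7,0.3,1.5],[0.44,0,-1.5,0.3,3],[0.44,0,-2.2,0.3,5],[0.44,0,-2.2,0.3,5],[0.3,0,-2.2,0.3,5],[0.15,0,-2.2,0.3,5],[0.0,0,-2.2,0.3,5],[0,0,-2.2,-25,5]]])

```text
time: 19.2
position: [0.5371, 0.016, 0.1409]
eef_rot: [2.029, 2.388, 0.023]
ft_force: [0.3, -1.0, 0.2]
opening: 0.0855
```

Call:
jog_arm(increments=[[[0,0,0,-50,0],[0,-40,0,-60,0],[0,-80,0,-60,0],[0.3,-120,0,-60,0],[0.6,-160,0,-60,0],[0.8,-200,0,-60,0],[1,-220,0,-60,0]]])

```text
time: 19.9
position: [0.5712, -0.2058, 0.1996]
eef_rot: [2.035, 2.383, 0.021]
ft_force: [-0.6, 0.0, -0.0]
opening: 0.0284
```

```bash
python3 seat.py 17; python3 g2.py
```

```text
top 32 17 [35.8  1.4 31.4] y [-5.4  6.8]
top 40 15 [43.7  1.9 32.7] y [-2.9  5.9]
top 48 15 [52.   2.1 31.1] y [-4.9  7. ]
top fan h [ 3.9000e-02 -1.8100e-01  7.5314e+01] [-0.1  7.5 74.7]
top copper 384 [ 0.025 -0.127 18.546]
side 32 14 [35.9  5.3 30.3] y [-0.3  8.8]
side 40 14 [43.7  6.5 29.7] y [3.5 9.5]
side 48 12 [51.9  6.9 32.3] y [ 2.2 10.4]
side fan h [-2.0000e-02 -2.5800e-01  7.6949e+01] [ 4.5 20.3 73.5]
[224.    5.2   2.6] -5.4
[223.8   4.   82.6] -5.4
20.0 0.012194987398921492 F board [ 0.5 -0.9 -0.5] tcp board [ -26.4 -151.8  182.1]
n,x,y in tool [-0.49  0.06 -0.87] [0.09 1.   0.02] [ 0.86 -0.07 -0.5 ]
```

The plug's direction now matches the socket's to about 1°. However, the downhill side of the base is riding high, with a slope of about 7°. I'll regrip, pull uphill, tip it flat and press.

Call:
jog_arm(increments=[[[0.5,45,1,0,-2],[0.2,90,2,0,-5],[0,135,3,0,-5],[0,180,4,0,-5],[0,220,4,0,-5],[0,227,4,5,-5],[0,227,4,30,-5],[0,227,4,55,-5]]])

```text
time: 20.8
position: [0.5405, 0.0219, 0.1451]
eef_rot: [1.926, 2.47, 0.023]
ft_force: [0.7, -0.1, 0.4]
opening: 0.0858
```

```bash
python3 g2.py
```

```text
[ -4.8   0.5 -52.5] -0.3
[-4.9 -0.8 27.5] -0.3
20.8 0.08582507868280488 F board [ 0.7 -0.   0.5] tcp board [ 0.4 17.9 21.4]
n,x,y in tool [-0.5   0.02 -0.87] [0.01 1.   0.02] [ 0.87  0.   -0.5 ]
```

Call:
jog_arm(increments=[[[0,-1,-0.5,15,0],[0.15,-1,-0.5,25,0],[0.28,-1,-0.5,26,0],[0.36,-1,-0.5,26,0],[0.42,-1,-0.5,26,0],[0.44,-1,-0.5,26,0],[0.44,-1,-0.5,26,0]]])

```text
time: 21.5
position: [0.5414, 0.0212, 0.1201]
eef_rot: [1.925, 2.469, 0.025]
ft_force: [0.9, 1.2, 4.4]
opening: 0.0485
```

```bash
python3 g2.py;python3 chk.py s18
```

```text
[ -3.8   0.4 -77.5] -0.3
[-3.9 -1.2  2.5] -0.3
21.5 0.048521598776402226 F board [1.2 3.  3.4] tcp board [1.1 4.6 0.2]
n,x,y in tool [-0.5   0.02 -0.87] [0.01 1.   0.02] [ 0.87  0.   -0.5 ]
21.55 0.04864795975138304 F board [0.3 3.8 5.3] tcp board [ 1.1 -4.9 43.8]
235 180 182 [59  9 32] top h 35.0
236 180 182 [57  7 31] top h 34.0
237 180 182 [54  7 31] top h 34.0
238 180 182 [51  7 31] top h 33.0
239 180 181 [49 10 32] top h 34.0
240 180 183 [46  7 30] top h 33.0
241 180 183 [43  6 29] top h 33.0
242 180 183 [41  5 29] top h 33.0
243 179 183 [38  7 30] top h 36.0
244 179 183 [36  7 29] top h 35.0
245 179 182 [33  5 30] top h 35.0
246 182 182 [31  8 26] top h 26.0
```

Call:
jog_arm(increments=[[[0.44,1.5,-0.5,-0.8,0],[0.44,3,-1,-1.5,0],[0.44,4,-1,0,0],[0.44,2.2,-1,1,0],[0.44,0.5,-1,2,0],[0.44,-1.5,-1,3,0],[0.44,-3,-1,3.7,0],[0.44,-3,-1,3.7,0]]])

```text
time: 22.35
position: [0.5414, 0.0211, 0.1178]
eef_rot: [1.924, 2.472, 0.029]
ft_force: [-5.4, 5.3, 14.8]
opening: 0.0488
```

```bash
python3 g2.py;python3 chk.py s19
```

```text
[ -3.5   0.6 -79.8] -0.2
[-3.8 -1.1  0.2] -0.2
22.35 0.048824949857986986 F board [-3.9 13.   9.6] tcp board [ 1.1  3.4 -1.7]
n,x,y in tool [-0.5   0.02 -0.87] [0.   1.   0.02] [ 0.87  0.01 -0.5 ]
22.4 0.04892224859159293 F board [-3.7 13.6  9. ] tcp board [ 1.1 -6.1 41.8]
236 181 183 [57 12 30] top h 33.0
237 181 183 [54  8 29] top h 31.0
238 181 183 [52  7 28] top h 31.0
239 181 182 [49  8 30] top h 30.0
240 181 182 [46 10 30] top h 31.0
241 181 183 [44  8 28] top h 30.0
242 180 182 [41 10 30] top h 33.0
243 180 183 [38  8 28] top h 32.0
244 180 183 [36  7 28] top h 33.0
245 180 182 [33  8 29] top h 32.0
246 182 182 [31 10 27] top h 27.0
```

```bash
cat > pitch.py <<'E'
from plan import *
import sys
for tag in sys.argv[1:]:
    C,im,u,v=cloud(tag,'side',235,140,275,190); q=(C-O)@B*1e3
    o=[]
    s=(q[:,2]>34)&(q[:,2]<62)&(abs(q[:,0])<14)&(q[:,1]>8)&(q[:,1]<45)&(im.min(1)>90)
    if s.sum()>10:
        k=q[s]; 
        for _ in range(3):
            A=np.c_[k[:,2]-45,np.ones(len(k)),k[:,0],k[:,0]**2]; w=np.linalg.lstsq(A,k[:,1],rcond=None)[0]; r=k[:,1]-A@w; k=k[abs(r)<2*r.std()+.5]
        o=w[:2].round(3)
    c=(im[:,0]>im[:,2]+40)&(q[:,2]>5)&(q[:,2]<35)&(np.hypot(q[:,0],q[:,1])<55)
    print(tag,'cyl n',s.sum(),'dy/dh,y45',o,'copper n',c.sum(),[ (int(a),int(b),*q[(u==a)&(v==b)][0].round().astype(int)) for a,b in zip(u[c],v[c])][:14])
E
python3 pitch.py side0 s7 s11 s13 s15 s16 s17 s18 s19
```

```text
side0 cyl n 114 dy/dh,y45 [ 0.033 24.592] copper n 10 [(268, 181, np.int64(-32), np.int64(-18), np.int64(19)), (269, 181, np.int64(-34), np.int64(-15), np.int64(19)), (270, 181, np.int64(-37), np.int64(-15), np.int64(19)), (246, 182, np.int64(27), np.int64(-31), np.int64(20)), (242, 183, np.int64(38), np.int64(-24), np.int64(19)), (243, 183, np.int64(36), np.int64(-23), np.int64(19)), (244, 183, np.int64(33), np.int64(-23), np.int64(19)), (245, 183, np.int64(30), np.int64(-21), np.int64(19)), (246, 183, np.int64(28), np.int64(-17), np.int64(20)), (247, 183, np.int64(26), np.int64(-16), np.int64(19))]
s7 cyl n 111 dy/dh,y45 [ 0.035 23.17 ] copper n 11 [(264, 178, np.int64(-18), np.int64(5), np.int64(32)), (264, 179, np.int64(-17), np.int64(9), np.int64(30)), (264, 181, np.int64(-21), np.int64(-20), np.int64(20)), (265, 181, np.int64(-24), np.int64(-20), np.int64(20)), (266, 181, np.int64(-26), np.int64(-17), np.int64(20)), (267, 181, np.int64(-30), np.int64(-22), np.int64(19)), (268, 181, np.int64(-32), np.int64(-22), np.int64(19)), (238, 183, np.int64(52), np.int64(7), np.int64(26)),
[... 3677 characters left out ...]
4(-27), np.int64(-8), np.int64(21)), (268, 181, np.int64(-30), np.int64(-10), np.int64(21)), (269, 181, np.int64(-33), np.int64(-9), np.int64(21))]
s19 cyl n 112 dy/dh,y45 [ 0.047 24.58 ] copper n 9 [(246, 180, np.int64(30), np.int64(8), np.int64(32)), (266, 180, np.int64(-28), np.int64(-28), np.int64(21)), (267, 180, np.int64(-31), np.int64(-30), np.int64(20)), (268, 180, np.int64(-34), np.int64(-32), np.int64(20)), (266, 181, np.int64(-26), np.int64(-19), np.int64(20)), (267, 181, np.int64(-29), np.int64(-17), np.int64(20)), (268, 181, np.int64(-31), np.int64(-16), np.int64(20)), (269, 181, np.int64(-34), np.int64(-15), np.int64(19)), (270, 181, np.int64(-37), np.int64(-15), np.int64(19))]
```

The side-view fit now matches the original flat posture: cylinder slope .047 against .033 at the start, and the same base height. The plug is in line, so I press along the axis within this grip.

Call:
jog_arm(increments=[[[0.44,-2.2,0,2.9,0],[0.44,-1.9,0,3.6,0],[0.44,-1.4,0,4.5,0],[0.44,-1.4,0,4.5,0]]])

```text
time: 22.8
position: [0.5415, 0.0216, 0.1174]
eef_rot: [1.923, 2.472, 0.029]
ft_force: [-20.8, 1.6, 45.5]
opening: 0.0489
```

```bash
python3 g2.py;python3 chk.py s20; python3 pitch.py s20
```

```text
[ -3.9   0.3 -80.3] -0.2
[-4.3 -1.3 -0.3] -0.2
22.8 0.04890506504606298 F board [-19.8  28.6  36. ] tcp board [ 1.3  3.6 -2.3]
n,x,y in tool [-0.5   0.02 -0.87] [0.   1.   0.02] [ 0.87  0.01 -0.5 ]
22.85 0.04858844713567957 F board [-19.8  29.   36.6] tcp board [ 1.3 -6.  41.3]
235 181 183 [59  7 29] top h 32.0
236 181 183 [57  8 29] top h 32.0
237 181 183 [54  8 29] top h 31.0
238 181 183 [52 11 29] top h 31.0
239 181 182 [49  9 30] top h 31.0
240 181 183 [46  8 28] top h 31.0
241 181 183 [44  7 28] top h 30.0
242 181 183 [41  9 28] top h 31.0
243 181 183 [39  8 27] top h 30.0
244 180 183 [36  9 28] top h 32.0
245 181 182 [33  8 28] top h 29.0
246 181 182 [30  4 27] top h 29.0
s20 cyl n 115 dy/dh,y45 [ 0.026 24.535] copper n 9 [(246, 180, np.int64(30), np.int64(6), np.int64(31)), (266, 180, np.int64(-28), np.int64(-25), np.int64(21)), (267, 180, np.int64(-30), np.int64(-24), np.int64(21)), (247, 181, np.int64(26), np.int64(-5), np.int64(27)), (266, 181, np.int64(-26), np.int64(-18), np.int64(20)), (267, 181, np.int64(-29), np.int64(-18), np.int64(19)), (268, 181, np.int64(-31), np.int64(-16), np.int64(20)), (269, 181, np.int64(-34), np.int64(-15), np.int64(19)), (270, 181, np.int64(-37), np.int64(-14), np.int64(19))]
```

Hard stop at 36 N, with large side loads. I'll release the load, then press purely along the axis.

Call:
jog_arm(increments=[[[0.44,0,0,0,0],[0.44,0,0,0,0],[0.44,0,0,0,0]]])

```text
time: 23.15
position: [0.5414, 0.0222, 0.1179]
eef_rot: [1.922, 2.473, 0.03]
ft_force: [-4.7, 0.5, 11.6]
opening: 0.0486
```

```bash
python3 g2.py; python3 pitch.py s20|cut -c1-60
```

```text
[ -4.5   0.3 -79.7] -0.2
[-4.8 -1.4  0.2] -0.2
23.15 0.048612848637719315 F board [-4.4  7.3  9.2] tcp board [ 1.4  4.3 -2.2]
n,x,y in tool [-0.5   0.02 -0.87] [0.   1.   0.02] [ 0.87  0.01 -0.5 ]
s20 cyl n 115 dy/dh,y45 [ 0.026 24.535] copper n 9 [(246, 18
```

Call:
jog_arm(increments=[[[0.44,0.8,-0.5,0.4,0],[0.44,0.9,-1,0.8,1.5],[0.44,0.9,-1.5,1,3],[0.44,0.9,-1.5,1,3],[0.44,0.9,-0.5,1,0]]])

```text
time: 23.65
position: [0.541, 0.0228, 0.1173]
eef_rot: [1.923, 2.472, 0.03]
ft_force: [-1.5, 0.4, 7.6]
opening: 0.0488
```

```bash
python3 g2.py;python3 chk.py s21; python3 pitch.py s21|cut -c1-60
```

```text
[ -5.3   0.6 -80.4] -0.2
[-5.6 -1.1 -0.4] -0.2
23.65 0.04881742888841216 F board [-1.4  4.5  6.2] tcp board [ 1.2  4.7 -3.1]
n,x,y in tool [-0.5   0.02 -0.87] [0.   1.   0.02] [ 0.87  0.01 -0.5 ]
23.7 0.04862363708117625 F board [-2.5  4.   7.3] tcp board [ 1.4 -4.8 40.4]
235 181 181 [59  6 31] top h 31.0
236 181 183 [57  8 29] top h 32.0
237 181 183 [54  9 29] top h 31.0
238 181 183 [52 11 29] top h 32.0
239 181 183 [49  9 28] top h 31.0
240 181 183 [47 10 28] top h 30.0
241 181 183 [44 11 28] top h 31.0
242 181 183 [41  9 28] top h 30.0
243 181 183 [39  9 27] top h 30.0
244 181 183 [36  9 27] top h 30.0
245 181 182 [33 10 28] top h 29.0
246 182 182 [31  7 26] top h 26.0
s21 cyl n 113 dy/dh,y45 [ 0.093 25.34 ] copper n 5 [(247, 18
```

Call:
jog_arm(increments=[[[0.44,-1,0,0.6,0],[0.44,-2,0,1.2,0],[0.44,-2.8,0,1.7,0],[0.44,-2.8,0,1.7,0]]])

```text
time: 24.1
position: [0.5414, 0.0226, 0.1169]
eef_rot: [1.916, 2.48, 0.032]
ft_force: [-12.2, 5.5, 23.2]
opening: 0.0487
```

```bash
python3 g2.py;python3 chk.py s22|tail -n 8; python3 pitch.py s22
```

```text
[ -4.8   0.2 -80.7] 0.2
[-5.3 -1.5 -0.7] 0.2
24.1 0.0486828738444354 F board [-10.5  18.8  15.9] tcp board [ 1.5  4.3 -3.2]
n,x,y in tool [-0.49  0.02 -0.87] [-0.    1.    0.02] [ 0.87  0.01 -0.49]
239 181 183 [49  8 28] top h 31.0
240 181 183 [47 10 28] top h 30.0
241 181 183 [44  8 28] top h 30.0
242 181 183 [41 10 28] top h 31.0
243 181 183 [39  9 27] top h 30.0
244 181 183 [36  9 27] top h 30.0
245 181 182 [33  8 28] top h 29.0
246 181 182 [31 10 28] top h 30.0
s22 cyl n 114 dy/dh,y45 [ 0.071 25.199] copper n 3 [(266, 181, np.int64(-27), np.int64(-23), np.int64(19)), (267, 181, np.int64(-29), np.int64(-20), np.int64(19)), (268, 181, np.int64(-32), np.int64(-22), np.int64(19))]
```

Call:
jog_arm(increments=[[[0.44,0,0,0,0],[0.44,0,0,0,0],[0.36,0,0,0,0],[0.25,0,0,0,0],[0.1,0,0,0,0],[0,0,0,0,0],[0,0,0,-30,0],[0,0,0,-70,0]]])

```text
time: 24.95
position: [0.5386, 0.0217, 0.1858]
eef_rot: [1.918, 2.483, 0.029]
ft_force: [0.8, 0.4, 0.8]
opening: 0.0853
```

Call:
jog_arm(increments=[[[0,-40,0,-15,0],[0.3,-80,0,-15,0],[0.6,-120,0,-15,0],[0.9,-160,0,-15,0],[1,-200,0,-15,0],[1,-200,0,-15,0]]])

```text
time: 25.55
position: [0.5886, -0.1792, 0.1981]
eef_rot: [1.928, 2.475, 0.025]
ft_force: [-0.2, -0.9, -0.8]
opening: 0.012
```

```bash
python3 seat.py 23; python3 pitch.py s23; python3 g2.py
```

```text
top 32 17 [36.2  2.8 27.5] y [-4.7  8.5]
top 40 15 [44.   3.4 28.7] y [-2.8  9.5]
top 48 15 [51.8  3.5 29.2] y [-2.7  9.5]
top fan h [ 2.6000e-02 -7.2000e-02  7.1428e+01] [-0.9  5.4 71.3]
top copper 376 [ 0.027 -0.056 14.866]
side 32 8 [36.4  9.4 27.5] y [ 6.4 12.7]
side 40 12 [43.6  7.3 28.9] y [ 2.5 10.5]
side 48 9 [51.8 10.1 28.8] y [ 8.3 12. ]
side fan h [ 1.0000e-03 -2.1800e-01  7.3993e+01] [ 3.8 20.7 71.1]
s23 cyl n 113 dy/dh,y45 [ 0.043 26.819] copper n 3 [(266, 181, np.int64(-27), np.int64(-24), np.int64(19)), (267, 181, np.int64(-30), np.int64(-24), np.int64(18)), (268, 181, np.int64(-32), np.int64(-22), np.int64(18))]
[195.8   1.7   2.7] 0.1
[195.1   0.3  82.6] 0.1
25.65 0.0003673768743934242 F board [-0.5  1.3  0.1] tcp board [  -1.4 -129.1  168. ]
n,x,y in tool [-0.49  0.01 -0.87] [-0.    1.    0.02] [ 0.87  0.01 -0.49]
```

The cooler has partly dropped into place: the centre is about 1.6 mm lower and the uphill side is nearly home. The downhill edge remains. With the fingers shut, I'll press on the downhill part of the fan's top, along the axis.

```bash
cat > p.py <<'E'
from d import *
txg=np.cross(x,zh)
for a in sys.argv[1:]: print(a,*delta(O+B@np.array(list(map(float,a.split(','))))/1e3,txg)[:2])
s=arm.read_state(); print(s['time'],s['opening'],'F board',(B.T@s['ft_force']).round(1),'tcp board',(B.T@(s['position']-O)*1e3).round(1))
E
python3 p.py 4,-21.5,110 4,-21.5,90
```

```text
4,-21.5,110 [151.9   5.1  30.8] 0.1
4,-21.5,90 [161.7   4.9  48.2] 0.1
25.65 0.0003673768743934242 F board [-0.5  1.3  0.1] tcp board [  -1.4 -138.6  211.5]
```

Call:
jog_arm(increments=[[[1,40,2,0,0],[1,80,4,0,0],[1,120,5,0,0],[1,150,5,15,0],[1,152,5,31,0],[1,157,5,40,0],[1,162,5,48,0],[1,162,5,48,0]]])

```text
time: 26.45
position: [0.5529, -0.0134, 0.1512]
eef_rot: [1.921, 2.484, 0.028]
ft_force: [-0.2, -0.3, 0.7]
opening: -0.0001
```

```bash
python3 p.py 4,-21.5,82 4,-21.5,78 4,-21.5,76
```

```text
4,-21.5,82 [2.8 0.2 6.3] 0.1
4,-21.5,78 [4.8 0.2 9.7] 0.1
4,-21.5,76 [ 5.7  0.2 11.5] 0.1
26.45 -0.00013561649758862154 F board [-0.3  0.1  0.7] tcp board [  3.7 -20.8  88.8]
```

Call:
jog_arm(increments=[[[1,1.5,0,3,0],[1,3,0,6,0],[1,4,0,8,0],[1,4.8,0,9.5,0],[1,4.8,0,9.5,0]]])

```text
time: 26.95
position: [0.5518, -0.0086, 0.1416]
eef_rot: [1.921, 2.484, 0.028]
ft_force: [-0.5, 0.0, -0.6]
opening: -0.0002
```

```bash
python3 p.py 4,-21.5,76
```

```text
4,-21.5,76 [0.9 0.2 1.9] 0.1
26.95 -0.0001516204194695462 F board [-0.4 -0.2 -0.6] tcp board [  3.8 -21.4  78.1]
```

Call:
jog_arm(increments=[[[1,0.5,0,0.9,0],[1,1,0,1.7,0],[1,1.5,0,2.6,0],[1,1.5,0,2.6,0]]])

```text
time: 27.35
position: [0.5522, -0.0083, 0.1396]
eef_rot: [1.921, 2.481, 0.028]
ft_force: [1.8, -5.0, 3.2]
opening: -0.0002
```

```bash
python3 p.py; python3 pitch.py side0 >/dev/null; sed -i '1,2!b' p.py
```

```text
27.35 -0.00024167531436420695 F board [ 0.5 -3.   5.4] tcp board [  4.3 -22.2  76.3]
```

Call:
jog_arm(increments=[[[1,0.6,-0.3,0.9,0],[1,1.1,-0.3,1.7,0],[1,1.6,-0.3,2.4,0],[1,1.6,-0.3,2.4,0]]])

```text
time: 27.75
position: [0.5526, -0.0082, 0.138]
eef_rot: [1.921, 2.478, 0.028]
ft_force: [2.6, -6.5, 6.0]
opening: -0.0001
```

```bash
python3 p.py; python3 chk.py s24|tail -7; python3 pitch.py s24|cut -c1-60
```

```text
27.75 -0.0001241826074673038 F board [ 0.8 -3.   8.7] tcp board [  4.6 -23.   74.9]
239 182 183 [49  8 27] top h 28.0
240 182 183 [47 10 27] top h 29.0
241 182 183 [44 13 27] top h 28.0
242 182 183 [42 12 27] top h 28.0
243 182 183 [38  6 26] top h 27.0
244 181 183 [36  9 27] top h 29.0
245 181 182 [33  8 28] top h 30.0
s24 cyl n 111 dy/dh,y45 [ 0.088 24.484] copper n 2 [(246, 18
```

Call:
jog_arm(increments=[[[1,1,-0.3,1.2,0],[1,1.5,-0.5,2,0],[1,2,-0.5,2.8,0],[1,2,-0.5,2.8,0]]])

```text
time: 28.2
position: [0.5528, -0.008, 0.1362]
eef_rot: [1.921, 2.474, 0.028]
ft_force: [2.2, -7.3, 7.3]
opening: 0.0003
```

```bash
python3 p.py; python3 chk.py s25|tail -7; python3 pitch.py s25|cut -c1-60
```

```text
28.2 0.00027764841672046176 F board [ 0.4 -3.  10.1] tcp board [  4.9 -23.7  73.2]
240 182 183 [46  8 27] top h 28.0
241 182 183 [44  6 26] top h 28.0
242 182 183 [41  7 26] top h 28.0
243 182 183 [39  8 26] top h 27.0
244 182 183 [36  9 26] top h 27.0
245 182 182 [34 12 27] top h 27.0
246 182 182 [31  9 27] top h 27.0
s25 cyl n 104 dy/dh,y45 [ 0.123 23.506] copper n 2 [(247, 18
```

Call:
jog_arm(increments=[[[1,1,-0.3,1.2,0],[1,1.6,-0.5,2,0],[1,2.2,-0.5,2.8,0],[1,2.2,-0.5,2.8,0]]])

```text
time: 28.65
position: [0.5534, -0.0082, 0.1347]
eef_rot: [1.92, 2.468, 0.028]
ft_force: [3.0, -10.5, 9.0]
opening: -0.0002
```

```bash
python3 p.py; python3 chk.py s26|tail -7; python3 pitch.py s26|cut -c1-60
```

```text
28.65 -0.00021673925800769195 F board [ 0.2 -5.  13.2] tcp board [  5.4 -24.8  72.1]
239 183 183 [49 10 26] top h 26.0
240 183 183 [46  6 25] top h 25.0
241 183 183 [44  7 25] top h 25.0
242 183 183 [42 13 26] top h 26.0
243 182 183 [38  6 26] top h 27.0
244 182 183 [36  9 26] top h 27.0
245 182 182 [33  7 27] top h 27.0
s26 cyl n 104 dy/dh,y45 [ 0.079 23.299] copper n 1 [(245, 18
```

Call:
jog_arm(increments=[[[1,-3,0,-5,0],[1,-5,0,-9,0],[1,1,-3,-12,0],[1,7,-5,-15.5,0],[1,10,-5,-11,0],[1,12,-5,-7,0],[1,12,-5,-7,0]]])

```text
time: 29.4
position: [0.5456, 0.0024, 0.1417]
eef_rot: [1.919, 2.468, 0.028]
ft_force: [-1.3, -1.2, 5.6]
opening: -0.0003
```

```bash
python3 p.py 0,-9.5,73.5 0,-9.5,71; python3 chk.py s27|tail -7; python3 pitch.py s27|cut -c1-60
```

```text
0,-9.5,73.5 [ 0.4 -0.5 -1.8] -0.2
0,-9.5,71 [ 1.6 -0.5  0.3] -0.2
29.4 -0.0002746667720795682 F board [-1.6  2.1  5.3] tcp board [  0.5 -10.7  72.1]
239 183 183 [49 10 26] top h 26.0
240 183 183 [46  7 25] top h 25.0
241 183 183 [44 10 25] top h 25.0
242 183 183 [41  6 24] top h 24.0
243 182 183 [39  7 26] top h 27.0
244 182 183 [36  7 26] top h 27.0
245 182 182 [33  8 27] top h 27.0
s27 cyl n 104 dy/dh,y45 [8.000e-03 2.394e+01] copper n 1 [(2
```

Contact at the top's centre, at the expected home height. Pressing up to about 20 N.

Call:
jog_arm(increments=[[[1,0.6,0,1,0],[1,1.2,0,2,0],[1,1.5,0,2.6,0],[1,1.5,0,2.6,0]]])

```text
time: 29.85
position: [0.5465, 0.0026, 0.1413]
eef_rot: [1.919, 2.464, 0.029]
ft_force: [-6.2, -6.1, 22.6]
opening: -0.0003
```

```bash
python3 p.py; python3 chk.py s28|tail -4; python3 pitch.py s28|cut -c1-60
```

```text
29.85 -0.0003229721400958162 F board [-7.6  7.5 21.7] tcp board [  1.4 -11.   71.7]
242 183 183 [42  9 25] top h 25.0
243 183 183 [39  6 24] top h 24.0
244 183 183 [37 13 25] top h 25.0
245 182 182 [33  8 27] top h 27.0
s28 cyl n 106 dy/dh,y45 [3.0000e-03 2.2999e+01] copper n 0 [
```

Call:
jog_arm(increments=[[[1,-1.5,0,-2.6,0],[1,-10,0,-20,0],[1,-30,0,-40,0],[1,-70,0,-55,0],[1,-110,0,-55,0],[1,-150,0,-55,0],[1,-190,0,-55,0],[1,-190,0,-55,0]]])

```text
time: 30.7
position: [0.5911, -0.1888, 0.1953]
eef_rot: [1.929, 2.457, 0.025]
ft_force: [-0.7, -0.1, -0.9]
opening: -0.0003
```

```bash
python3 seat.py 29; python3 pitch.py side0 s29; python3 p.py; python3 - <<'E'
from plan import *
for tag in('top0','t29'):
    C,im,u,v=cloud(tag,'top',203,158,294,247); q=(C-O)@B*1e3; rr=np.hypot(q[:,0],q[:,1])
    s=(im.min(1)>120)&(q[:,0]>63)&(q[:,0]<76)&(abs(q[:,1])<15)&(q[:,2]>10)&(q[:,2]<26); print(tag,'socket',s.sum(),q[s].mean(0).round(1),np.percentile(q[s],[5,95],axis=0).round(1)[:,1])
    f=(q[:,2]>58)&(q[:,2]<80)&(rr<45); print('fan',q[f].mean(0).round(1),np.linalg.lstsq(np.c_[q[f][:,:2],np.ones(f.sum())],q[f][:,2],rcond=None)[0].round(3))
E
```

```text
top 32 15 [36.1  1.8 23.7] y [-5.   7.9]
top 40 15 [44.2  1.9 24.3] y [-5.3  7.7]
top 48 12 [51.9  1.7 24.4] y [-4.6  7.1]
top fan h [ 2.0000e-02 -4.0000e-03  6.7792e+01] [-0.   1.6 67.9]
top copper 357 [-1.6000e-02  1.1000e-02  1.1761e+01]
side 32 5 [36.6  9.1 26.1] y [ 6.7 10.4]
side 40 5 [43.3  7.5 26. ] y [ 1.9 12.7]
side 48 6 [52.9  8.6 23.8] y [ 7.2 10.6]
side fan h [-1.8000e-02 -1.1800e-01  6.9506e+01] [ 3.8 16.2 68.8]
side0 cyl n 114 dy/dh,y45 [ 0.033 24.592] copper n 10 [(268, 181, np.int64(-32), np.int64(-18), np.int64(19)), (269, 181, np.int64(-34), np.int64(-15), np.int64(19)), (270, 181, np.int64(-37), np.int64(-15), np.int64(19)), (246, 182, np.int64(27), np.int64(-31), np.int64(20)), (242, 183, np.int64(38), np.int64(-24), np.int64(19)), (243, 183, np.int64(36), np.int64(-23), np.int64(19)), (244, 183, np.int64(33), np.int64(-23), np.int64(19)), (245, 183, np.int64(30), np.int64(-21), np.int64(19)), (246, 183, np.int64(28), np.int64(-17), np.int64(20)), (247, 183, np.int64(26), np.int64(-16), np.int64(19))]
s29 cyl n 108 dy/dh,y45 [2.0000e-02 2.3568e+01] copper n 1 [(245, 181, np.int64(32), np.int64(-1), np.int64(28))]
30.8 0.00011827415761636637 F board [-0.3 -0.1 -0.3] tcp board [  -1.3 -148.6  214. ]
top0 socket 29 [69.1  3.3 18.3] [-6.5 11. ]
fan [-0.8  3.6 71.8] [ 4.20e-02 -9.30e-02  7.22e+01]
t29 socket 31 [68.7  2.5 18.7] [-7.6 10. ]
fan [-0.   2.  67.3] [ 1.8000e-02 -5.0000e-02  6.7414e+01]
```

```bash
python3 -c "
from h import *
print(ticket.hand_in())"
```

```text
the job is handed in; nothing more can be done
None
```

The cooler is turned to face the socket, pressed home and released, and the job was handed in at about 31 s of the 54 s limit.

I swung its plug round with the fingers, finished the turn with small twists on the cylinder, and pressed its top to about 22 N until it stopped hard.

**Last checks, with the gripper clear:**
- **Height:** the base is about 4.7 mm and the fan top about 4.9 mm lower than at the start, against 5 mm expected.
- **Flatness:** the base slope is within about 1°.
- **Direction:** the plug is in line with the socket within about 1–2°.

**What went wrong on the way:**
- **Tilting:** while being turned, the base rode up on the mount's rim, tilted by up to about 7°. I set it back twice by gripping it, pulling uphill and pressing. It did not come out of the mount in any view I measured.
- **Force:** one press in the grip stopped hard with a wrist force of about 50 N. That is under the 120 N wrist limit, and only the finger pads were touching.

I ran no separate image check on the other things on the desk. The arm was not sent near them, and no unexpected contact forces appeared.

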